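Fetch the flask from behind the reagent bottles

TASK

The stoppered sample flask at the back of the grey containment tray is boxed in by three taller bottles. Stand all three bottles upright in the steel side tray, then put the flask in the middle of the stirrer's round plate, and only then put each bottle back upright on the spot where it stood at first. Tip nothing over, and leave the small white jar in the grey tray where it is.

Things in the scene. Friction and masses are not known exactly. Their poses are not given: they have to be found in the camera images.
- round_bottle: Round amber glass bottle with a black cap, body 54 mm across, 165 mm tall over the cap; 0.3 kg. Origin at the centre of its underside, z up along its axis. Its cap is 32 mm across and 23 mm tall, with a 27 mm neck for 14 mm below the cap (so cap and neck take the top 37 mm); grip it by the cap. 
- square_bottle: Square white plastic bottle with a round white cap, body 48 x 48 mm, 156 mm tall over the cap; 0.25 kg. Origin at the centre of its underside, z up along its axis. Its cap is 32 mm across and 23 mm tall, with a 27 mm neck for 14 mm below the cap (so cap and neck take the top 37 mm); grip it by the cap. 
- cone_bottle: Conical aluminium bottle with a black cap, 58 mm across at the foot, tapering up to the neck, 147 mm tall over the cap; 0.25 kg. Origin at the centre of its underside, z up along its axis. Its cap is 32 mm across and 23 mm tall, with a 27 mm neck for 14 mm below the cap (so cap and neck take the top 37 mm); grip it by the cap. 
- flask: Clear glass flat-bottomed flask with a dark rubber stopper, 90 mm tall, bulb 56 mm across (widest 26 mm up), flat foot 34 mm across; above 53 mm it is a straight neck, collar and stopper 23 to 26 mm wide, to be gripped there; 0.1 kg. It starts in the grey tray, behind the bottles as seen from the robot. Origin at the centre of its underside, z up.
- bay: Grey plastic containment tray, fixed, 210 (x) x 240 (y) mm outside, 4 mm floor, rim 14 mm high and 4 mm thick. Bottles, flask and jar stand in it at the start. Origin at the centre of its underside, x pointing to its back (away from the robot).
- side_tray: Empty steel side tray, fixed, 270 (x) x 130 (y) mm outside, 4 mm floor, rim 14 mm high and 4 mm thick, to the robot's left or right. Origin at the centre of its underside, x along its long side.
- stirrer: White magnetic stirrer, fixed, body 150 (x) x 130 (y) x 40 mm, with a flat round white plate 112 mm across on top, plate surface 50 mm above the table; across the work area from the side tray, on the other hand. Origin at the centre of its underside, under the centre of the plate.
- jar: Small white lidded jar, 42 mm across and 42 mm tall, in the back left corner (+x, +y) of the grey tray as seen from the robot; to be left where it is. Origin at the centre of its underside.
There are look-alikes about, which are no part of the job. Of the things like the round_bottle, leave any that is blue; of the rest the larger one is meant.

How it is judged (in metres and radians):
On the way, in this order (a step that is already met when the one before it is completed fails the run):
1. all three bottles stand upright in the side tray, the flask not yet moved (x of round_bottle in the frame of side_tray between -0.125 and 0.125 m and y of round_bottle in the frame of side_tray between -0.055 and 0.055 m and z of round_bottle in the frame of side_tray between -0.002 and 0.01 m and angle between each of round_bottle, square_bottle, cone_bottle's own z axis and vertical below 0.1 rad and linear speed of each of round_bottle, square_bottle, cone_bottle below 0.03 m/s and x of square_bottle in the frame of side_tray between -0.125 and 0.125 m and y of square_bottle in the frame of side_tray between -0.055 and 0.055 m and z of square_bottle in the frame of side_tray between -0.002 and 0.01 m and x of cone_bottle in the frame of side_tray between -0.125 and 0.125 m and y of cone_bottle in the frame of side_tray between -0.055 and 0.055 m and z of cone_bottle in the frame of side_tray between -0.002 and 0.01 m and distance of flask from where it was at the start of the episode below 0.02 m), for 0.2 s.
2. the flask stands in the middle of the stirrer's plate, let go, while the three bottles are still in the side tray (horizontal distance between flask and stirrer below 0.015 m and z of flask in the frame of stirrer between 0.046 and 0.056 m and angle between each of flask, round_bottle, square_bottle, cone_bottle's own z axis and vertical below 0.1 rad and linear speed of each of flask, round_bottle, square_bottle, cone_bottle below 0.03 m/s and contact force between flask and the fingers below 0.1 N and x of round_bottle in the frame of side_tray between -0.125 and 0.125 m and y of round_bottle in the frame of side_tray between -0.055 and 0.055 m and z of round_bottle in the frame of side_tray between -0.002 and 0.01 m and x of square_bottle in the frame of side_tray between -0.125 and 0.125 m and y of square_bottle in the frame of side_tray between -0.055 and 0.055 m and z of square_bottle in the frame of side_tray between -0.002 and 0.01 m and x of cone_bottle in the frame of side_tray between -0.125 and 0.125 m and y of cone_bottle in the frame of side_tray between -0.055 and 0.055 m and z of cone_bottle in the frame of side_tray between -0.002 and 0.01 m), for 0.2 s.
At the end, for the whole second after the job is handed in: The flask stands upright and at rest on the stirrer's plate, within 15 mm of its centre; each bottle stands upright and at rest within 15 mm of where it stood at the start; the jar is within 15 mm of its place; all are released (horizontal distance between flask and stirrer below 0.015 m and z of flask in the frame of stirrer between 0.046 and 0.056 m and angle between each of flask, round_bottle, square_bottle, cone_bottle's own z axis and vertical below 0.1 rad and linear speed of each of flask, round_bottle, square_bottle, cone_bottle below 0.03 m/s and distance of each of round_bottle, square_bottle, cone_bottle, jar from where it was at the start of the episode below 0.015 m); the robot touches nothing.
It fails at once if a bottle, the flask or the jar is tipped by more than 0.5 rad (about 30 degrees) (angle between any of round_bottle, square_bottle, cone_bottle, flask, jar's own z axis and vertical above 0.5 rad).
It fails at once if the jar is moved by more than 15 mm (distance of jar from where it was at the start of the episode above 0.015 m).
It also fails if it takes over 136 s, if anything falls off the work surface, if the arm or the gripper's body presses on something with over 40 N, if the wrist force passes 120 N, or if a joint passes its speed limit or range.

ROBOT

A 6-joint arm with a two-finger parallel gripper is mounted at the origin on the work surface. World frame = base frame: x ahead of the robot, y to its left, z up, the work surface at z = 0. Lengths are in mm, angles in rad, forces in N, time in s.
With the tool pointing down it reaches from about 325 to 850 mm from the base axis. Payload 15.5 kg.
Tool frame: the origin (TCP) lies on the centre line of the jaws, within the pads' length; the fingertips stand 8 mm ahead of it and the grasp point (between the pads) lies 11 mm behind it; z points along the fingers, y is the direction in which the jaws open and shut (so a half turn about z gives the same grasp; the last joint's range is limited). The gripper opens to 91 mm and grips with 3 to 60 N. Pads are 32 mm wide; open, the fingers measure 118 mm over their backs; the gripper's body (76 mm by 178 mm) begins 60 mm behind the grasp point.
Start: joints at [-1.387, 0.494, 1.345, -0, 1.302, -0.096], TCP at [172.603, -600.695, 221.915] pointing down, gripper open.
Joint ranges: [-2.91, 2.91], [-0.82, 2.16], [0.22, 2.67], [-1.22, 4.37], [0.12, 2.79], [-3.08, 3.08]. Speed limits (rad/s): [1.89, 1.89, 2.57, 3.01, 3.01, 3.01].

INTERFACE

Orientations are given as a rotation vector (axis times angle).
In Python, from station import readout, snapshot, arm gives the robot as it stands.
- The arm moves only by the tool carry_out, never from a script. Its argument "motion" is one flat list of numbers, 7 for each row, row after row: the turn, a rotation vector about the tool's x, y, z in rad, then the shift along the tool's x, y, z in cm, then the finger opening in cm, from 0 to 9.12. A call has 1 to 8 rows; each row is the pose to reach, as a shift and turn from the pose commanded when the call began, along the tool's axes at that moment; what a row does not reach only later rows make up. A row lasts 1/12 s, in which the tool goes at most 41.7 mm and 7.16 degrees, less where a joint would pass 70% of its speed; a pose out of reach is approached as far as the arm can. A call with a gripper value outside its range is refused whole. The fingers move at their own pace and stop on an object; the grip force is fixed at half the most. Time passes only in rows, so rows that repeat a pose let the fingers close. It gives the time, the measured TCP pose, the force and the opening at its end, in the units of the state.
- readout.read_state(): the state, without advancing time (a new reading comes with each control period).
- snapshot(name): name is "scene" or "side" or "wrist"; returns a dict with "frame" (480x640x3 uint8, red, green, blue), "intrinsics" (3x3 intrinsics, pixels), "rvec" (rotation vector, rad) and "tvec" (3), from world to camera coordinates, as OpenCV has them; the wrist camera has in their place "T_tool_cam" (4x4, takes a point from camera to tool coordinates, whose origin is the TCP and whose axes are the flange's). Camera axes: x right, y down, z forward; pixel columns grow to the right and rows downward; lengths in mm; the calibration is good to about 2 mm. A picture is of the moment at which its call begins: read the wrist's pose just before it. There is no depth.
- arm.job_done(): hands the job in, once; it reports no verdict.
The state is a dict: "clock": time; "joint_pos": joint angles; "qvel": joint speeds; "joint_efforts": joint torques, N m; "tcp_pos": TCP position; "eef_rot": TCP orientation; "ft_force": force on the tool from outside, world axes, zero at the start; "wrist_torque": the same for the moment, N m; "gripper_width": finger opening in mm.
Only numpy, scipy, OpenCV 4.12 (cv2) and the standard library are available. Lean on these libraries where they do the work, as an engineer would, in place of code of your own. Each camera call takes 0.05 s, during which the arm holds its last target.

## Working session

There is one attempt and no reset: what is moved stays moved. The work goes in short steps, Python scripts to look and compute and a tool call to move; the robot and the scene stay as the last step left them, time stands still between calls to the robot, and variables do not carry over. Pictures are saved under pics/ and viewed, and the job is handed in when it is done.

Besides the shell and the picture viewer there is one more tool, called after "Call:" in YAML: its name, and indented under it one key for each argument. carry_out: Moves the arm, as the interface text tells. Its arguments: {"type":"object","properties":{"motion":{"type":"array","items":{"type":"number"}}},"required":["motion"]}

```bash
ls; mkdir -p pics; python3 - <<'E'
from station import readout, snapshot, arm
import cv2
s=readout.read_state()
for k,v in s.items(): print(k,v)
for n in ["scene","side","wrist"]:
    d=snapshot(n); cv2.imwrite(f"pics/{n}0.png",d["frame"][:,:,::-1])
    print(n,{k:v for k,v in d.items() if k!="frame"})
E
```

```text
pics
clock 0.0
joint_pos [-1.38649279e+00  4.94190492e-01  1.34615474e+00 -2.03164128e-05
  1.30252181e+00 -9.54974271e-02]
qvel [-8.55025990e-04  6.51983290e-04 -6.68055983e-04  1.78782318e-03
  5.43517657e-05  9.63062770e-05]
joint_efforts [-6.16391189e-04 -8.78834724e+01 -3.81841421e+01  7.02791428e-02
  5.34377096e-02 -7.68265545e-05]
tcp_pos [ 172.52850725 -600.30662188  221.32572889]
eef_rot [-3.10963789e+00 -4.37909016e-01  1.19544422e-04]
ft_force [-0.08324526 -0.23798507 -0.48115703]
wrist_torque [ 0.0214022   0.02450644 -0.00312593]
gripper_width 91.138929379215
scene {'intrinsics': array([[487.55389755,   0.        , 311.75749744],
       [  0.        , 487.55389755, 232.78072135],
       [  0.        ,   0.        ,   1.        ]]), 'rvec': array([ 1.81136933,  1.73098347, -0.70066387]), 'tvec': array([ -28.16655532, -393.11603648, 1424.81075127])}
side {'intrinsics': array([[576.56111565,   0.        , 323.88652166],
       [  0.        , 576.56111565, 238.56820061],
       [  0.        ,   0.        ,   1.        ]]), 'rvec': array([ 0.25202191, -2.83314808,  1.12081531]), 'tvec': array([ 595.23243403,  117.53698557, 1189.43338665])}
wrist {'intrinsics': array([[374.50427529,   0.        , 313.87781582],
       [  0.        , 374.50427529, 237.79143563],
       [  0.        ,   0.        ,   1.        ]]), 'T_tool_cam': array([[-6.80046896e-04, -9.63432414e-01, -2.67950594e-01,
         7.51886009e+01],
       [ 9.99999697e-01, -5.53436914e-04, -5.48039938e-04,
         1.18260539e+00],
       [ 3.79705690e-04, -2.67950885e-01,  9.63432498e-01,
        -1.63211090e+02],
       [ 0.00000000e+00,  0.00000000e+00,  0.00000000e+00,
         1.00000000e+00]])}
```

View pics/scene0.png

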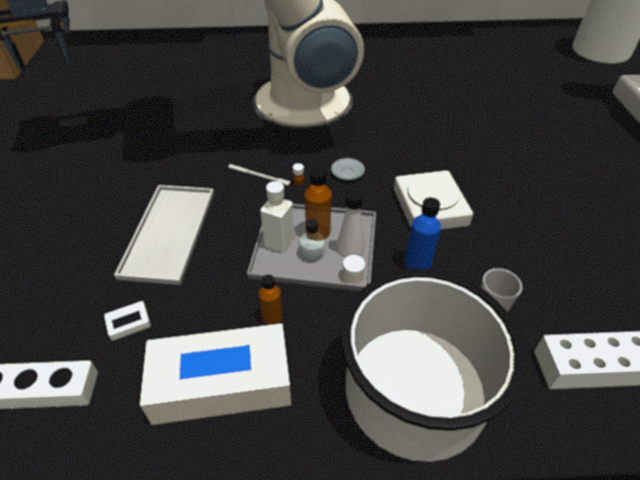

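View pics/side0.png

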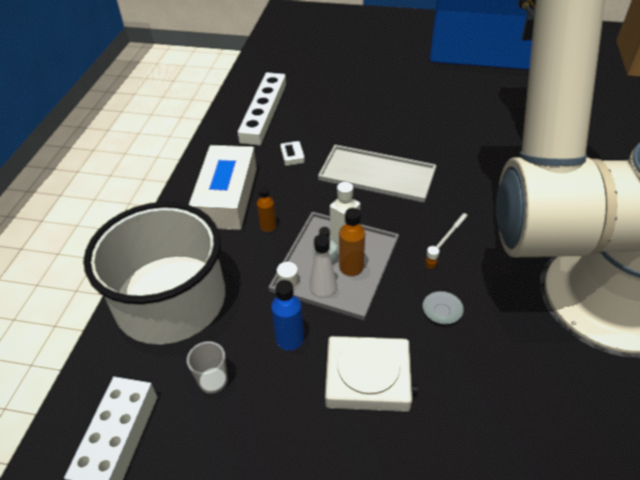

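View pics/wrist0.png

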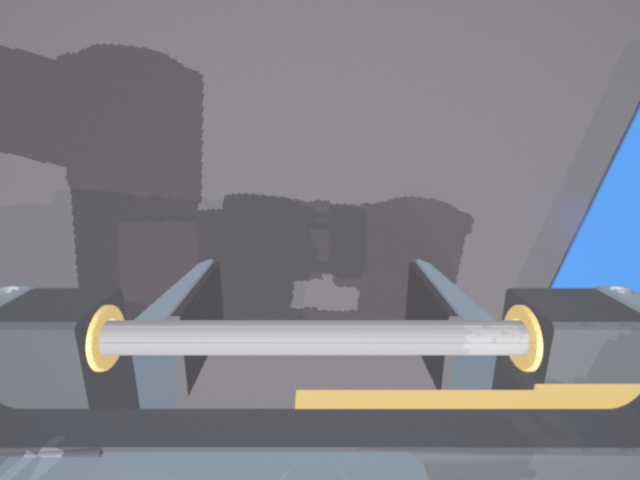

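```bash
python3 - <<'E'
import cv2
a=cv2.imread("pics/scene0.png"); b=cv2.imread("pics/side0.png")
cv2.imwrite("pics/s_c.png",cv2.resize(a[150:300,230:390],None,fx=5,fy=5,interpolation=cv2.INTER_CUBIC)[:, :])
cv2.imwrite("pics/d_c.png",cv2.resize(b[170:320,260:420],None,fx=5,fy=5,interpolation=cv2.INTER_CUBIC))
E
```

```text
(no output)
```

View pics/s_c.png

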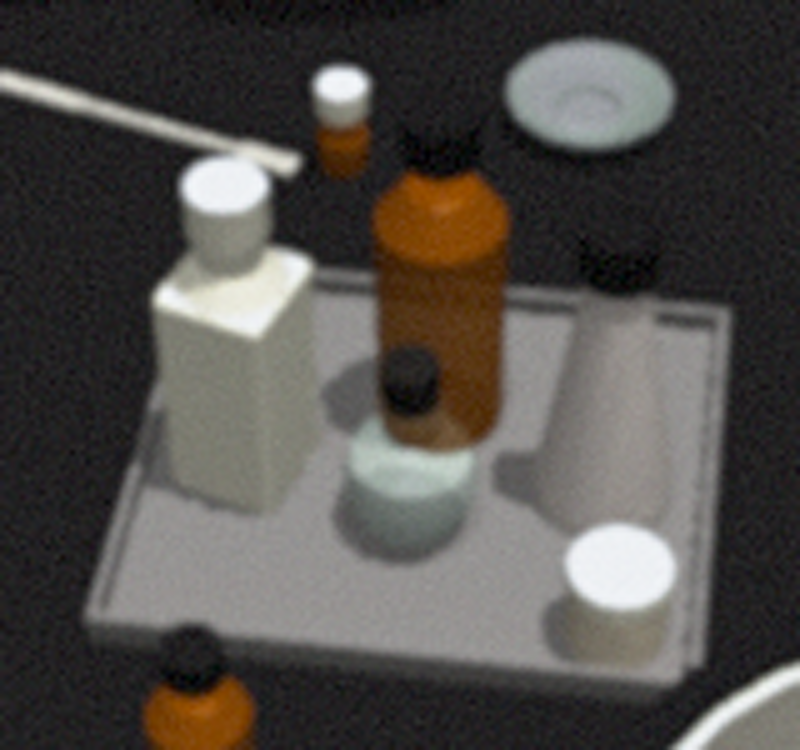

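View pics/d_c.png

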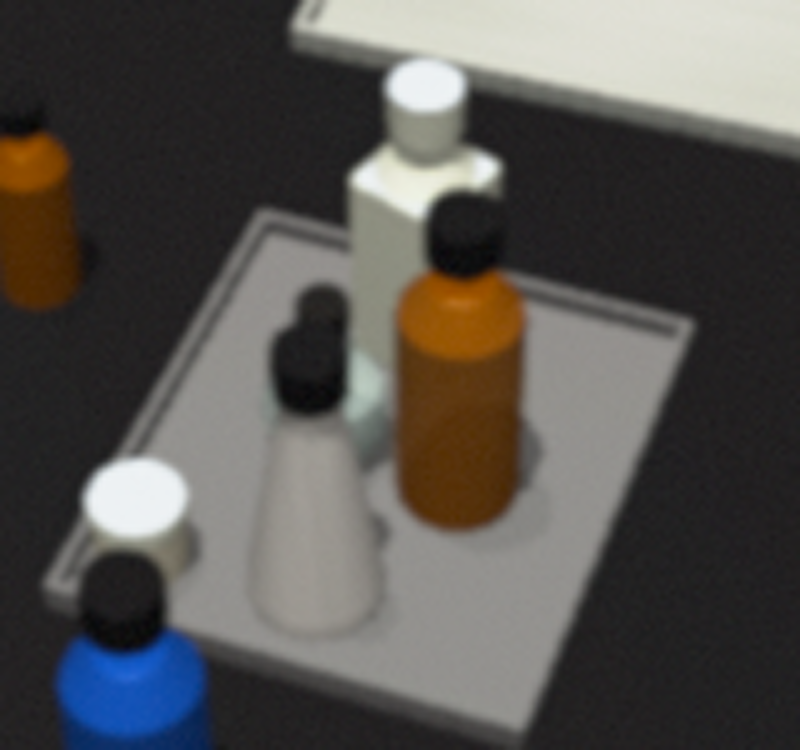

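```bash
cat > h.py <<'E'
import numpy as np, cv2
from station import readout, snapshot, arm
from scipy.spatial.transform import Rotation as R
def cam(d): 
    return d["intrinsics"],R.from_rotvec(d["rvec"]).as_matrix(),np.array(d["tvec"])
def proj(d,P):
    p,_=cv2.projectPoints(np.asarray(P,float).reshape(-1,3),np.array(d["rvec"]),np.array(d["tvec"]),d["intrinsics"],None); return p.reshape(-1,2)
def atz(d,uv,z):
    K,Rm,t=cam(d); c=-Rm.T@t; r=Rm.T@np.linalg.solve(K,[uv[0],uv[1],1]); return (c+r*(z-c[2])/r[2])
def crop(img,x0,y0,w,h,f,name,gamma=1.0):
    c=img[y0:y0+h,x0:x0+w,::-1]
    c=(255*(c/255.)**gamma).astype(np.uint8)
    cv2.imwrite(name,cv2.resize(c,None,fx=f,fy=f,interpolation=cv2.INTER_CUBIC))
E
python3 - <<'E'
from h import *
def f(c,x0,y0,s=5): return ((c[0]+.5)/s-.5+x0,(c[1]+.5)/s-.5+y0)
ds,dd=snapshot("scene"),snapshot("side")
np.savez("cal.npz",**{a+k:d[k] for a,d in(("s",ds),("d",dd)) for k in("intrinsics","rvec","tvec","frame")})
S=lambda c:f(c,230,150); D=lambda c:f(c,260,170)
items={"sq":(156,(226,186),(426,87),4),"jar":(42,(620,567),(136,498),4)}
for n,(H,s,d,z) in items.items():
    print(n,atz(ds,S(s),H+z).round(1),atz(dd,D(d),H+z).round(1))
# bay corners at rim z=14, outer
for n,s,d in [("back-left(jar)",(690,665),(45,583)),("front-left",(732,308),(520,733)),("back right",(88,620),(262,208)),("front right",None,(695,322))]:
    if s: print(n,atz(ds,S(s),14).round(1),end='')
    print(atz(dd,D(d),14).round(1))
crop(ds["frame"],230,150,160,150,5,"pics/s_g.png",0.4)
crop(dd["frame"],260,170,160,150,5,"pics/d_g.png",0.4)
E
```

```text
sq [575.4 -64.5 160. ] [570.4 -63.2 160. ]
jar [672.1  79.5  46. ] [667.7  81.6  46. ]
back-left(jar) [695.6 105.9  14. ][702.8 107.3  14. ]
front-left [499.2 148.5  14. ][497.1 149.1  14. ]
back right [ 662.2 -126.6   14. ][ 657.8 -128.6   14. ]
[450.3 -88.4  14. ]
```

View pics/s_g.png

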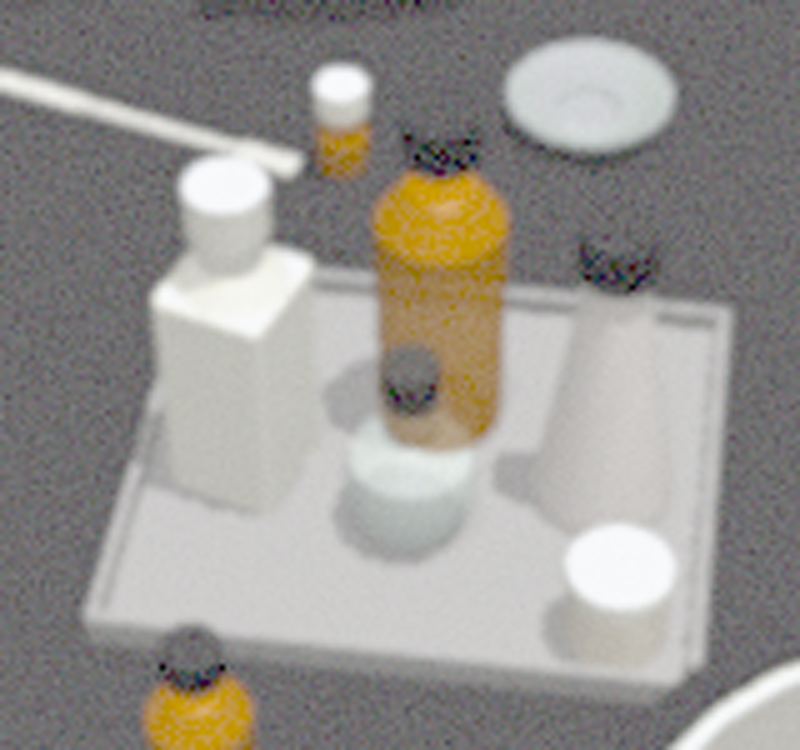

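View pics/d_g.png

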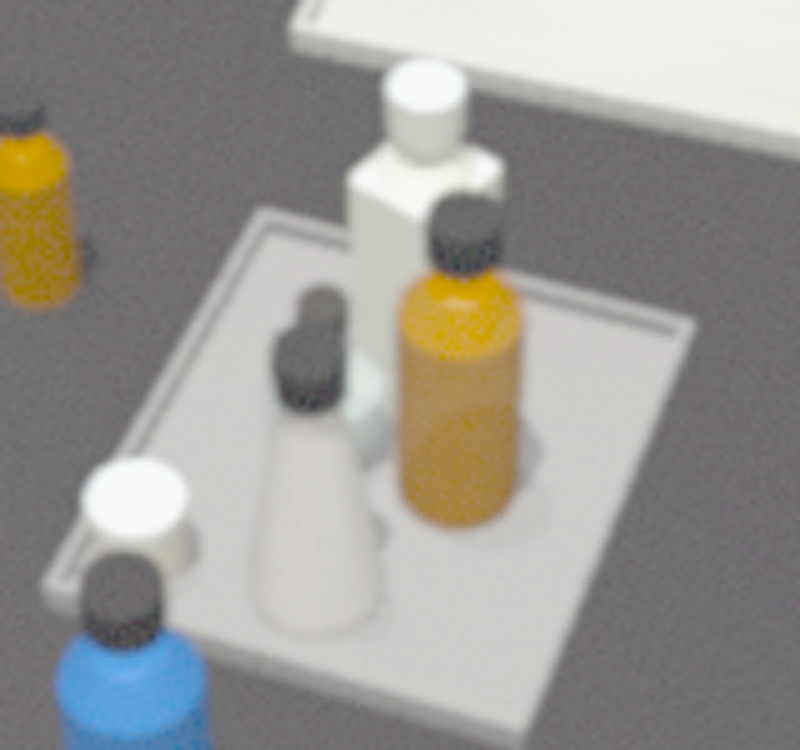

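```bash
cat > fit.py <<'E'
from h import *
from scipy.optimize import least_squares
def load():
    z=np.load("cal.npz"); return {a:{k:z[a+k] for k in("intrinsics","rvec","tvec","frame")} for a in "sd"}
C=load()
th=np.linspace(0,2*np.pi,48,endpoint=False)
def rings(x,y,z0,rs): # rs list of (z,r)
    return np.vstack([np.c_[x+r*np.cos(th),y+r*np.sin(th),np.full(48,z0+z)] for z,r in rs])
off={"s":(230,150),"d":(260,170)}
def bbox(c,P):
    p=proj(C[c],P); o=off[c]; p=(p-np.array(o)+.5)*5-.5
    return p[:,0].min(),p[:,0].max(),p[:,1].min(),p[:,1].max()
# obs: cam, part rings, (xmin,xmax,ymin,ymax) with None
def cap(H): return [(H-23,16),(H,16)]
obs={
"round":[("d",cap(165),(430,500,192,278)),("d",[(0,27),(110,27)],(397,524,None,527)),("s",[(0,27),(110,27)],(374,510,None,450)),("s",cap(165),(403,478,None,None))],
"square":[("d",cap(156),(384,468,60,164)),("s",cap(156),(179,272,156,272))],
"cone":[("d",cap(147),(275,348,320,412)),("d",[(0,29)],(248,383,None,634)),("s",cap(147),(580,655,None,295)),("s",[(0,29)],(537,667,None,None))],
"flask":[("d",[(72,12.5),(90,12.5)],(298,347,285,None)),("s",[(72,12.5),(90,12.5)],(383,438,343,415)),("s",[(0,17),(26,28)],(346,475,None,560))],
"jar":[("d",[(0,21),(42,21)],(84,190,460,None)),("s",[(0,21),(42,21)],(565,676,524,668))],
}
def res(v,ob,z0=4,cams="sd"):
    r=[]
    for c,pr,m in ob:
        if c not in cams: continue
        b=bbox(c,rings(v[0],v[1],z0,pr))
        if m[0] is not None and m[1] is not None: r.append((b[0]+b[1])/2-(m[0]+m[1])/2)
        if m[2] is not None and m[3] is not None: r.append((b[2]+b[3])/2-(m[2]+m[3])/2)
        elif m[2] is not None: r.append(b[2]-m[2])
        elif m[3] is not None: r.append(b[3]-m[3])
    return np.array(r)
if __name__=="__main__":
    for n,ob in obs.items():
        for cams in ("sd","s","d"):
            try:
                f=least_squares(res,[577,10],args=(ob,4,cams)); print(n,cams,f.x.round(1),f.fun.round(1) if cams=="sd" else "")
            except Exception as e: print(n,cams,e)
E
python3 fit.py
```

```text
round sd [542.5  17. ] [-1.2 -1.8  1.   6.7 -2.6  0.9 -0.8]
round s [542.   17.7] 
round d [542.7  15.6] 
square sd [573.1 -64.2] [-5.8 -6.6  2.8 -8.9]
square s [578.  -65.3] 
square d [570.  -60.6] 
cone sd [592.4  81. ] [-1.7 -0.2  1.3  5.4 -0.8  0.8 -3.4]
cone s [592.   81.9] 
cone d [592.6  79.6] 
flask sd [606.3   2.9] [ -7.7  -5.9   0.6   0.5   1.6 -11.1]
flask s [609.1   2.4] 
flask d [602.5   5.8] 
jar sd [668.7  81.1] [-0.6 -1.4  0.8 -1. ]
jar s [669.1  80.8] 
jar d [668.3  81.9]
```

```bash
python3 - <<'E'
from h import *
from fit import C
s,d=C["s"],C["d"]
crop(s["frame"],105,170,130,120,6,"pics/s_t.png",1)
crop(d["frame"],310,130,140,90,5,"pics/d_t.png",1)
crop(s["frame"],380,150,110,90,7,"pics/s_m.png",1.2)
crop(d["frame"],310,320,120,100,6,"pics/d_m.png",1.2)
E
```

```text
(no output)
```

View pics/s_t.png

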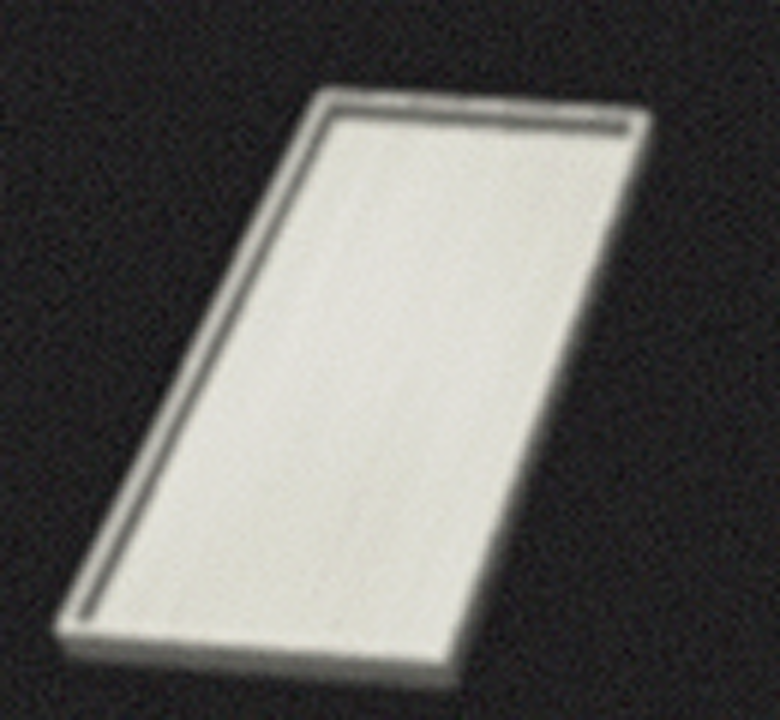

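View pics/d_t.png

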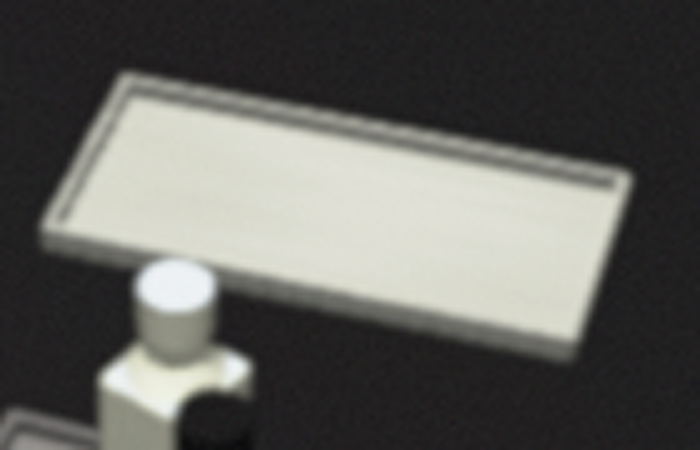

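View pics/s_m.png

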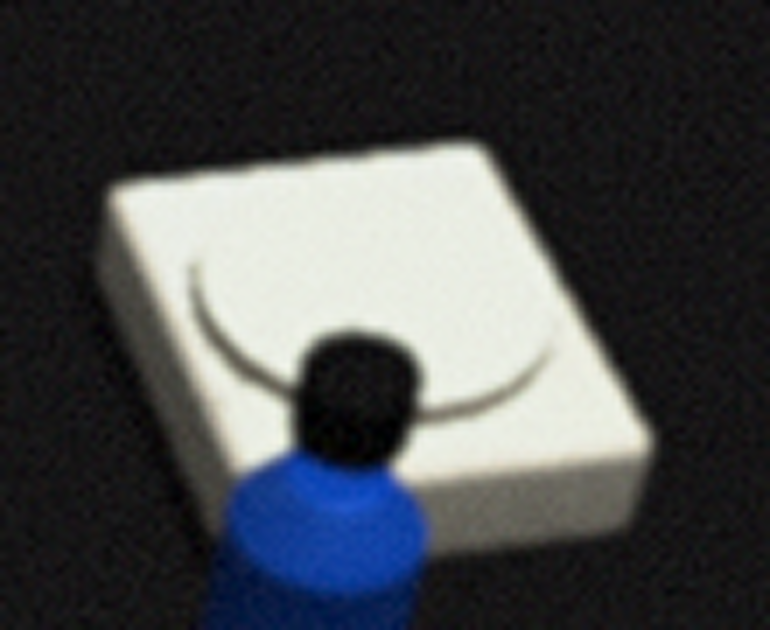

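View pics/d_m.png

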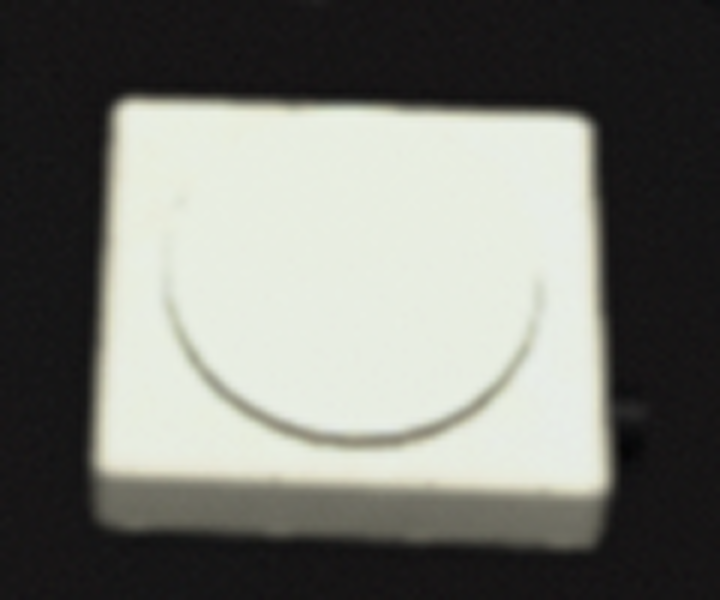

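```bash
python3 - <<'E'
from h import *
from fit import C,rings
s,d=C["s"],C["d"]
f=lambda c,x0,y0,k: ((c[0]+.5)/k-.5+x0,(c[1]+.5)/k-.5+y0)
print("tray scene");P=np.array([atz(s,f(c,105,170,6),14) for c in [(320,89),(652,110),(455,668),(53,632)]]);print(P.round(1),P.mean(0))
print("tray side");P=np.array([atz(d,f(c,310,130,5),14) for c in [(125,72),(633,175),(575,348),(40,233)]]);print(P.round(1),P.mean(0))
print("stir side");P=np.array([atz(d,f(c,310,320,6),40) for c in [(112,97),(597,113),(610,492),(95,470)]]);print(P.round(1),P.mean(0))
Q=np.array([atz(s,f(c,380,150,7),40) for c in [(108,185),(485,143),(655,440)]]);print(Q.round(1),(Q[0]+Q[2])/2)
# plate fit: side cam left/right/bottom of plate top ring z=50
from scipy.optimize import least_squares
def r(v):
    p=proj(d,rings(v[0],v[1],50,[(0,56)])); p=(p-[310,320]+.5)*6-.5
    return [(p[:,0].min()+p[:,0].max())/2-(164+544)/2, p[:,1].max()-434]
print(least_squares(r,[500,250]).x)
def r(v):
    p=proj(s,rings(v[0],v[1],50,[(0,56)])); p=(p-[380,150]+.5)*7-.5
    return [(p[:,0].min()+p[:,0].max())/2-(190+553)/2, p[:,1].max()-410]
print(least_squares(r,[500,250]).x)
E
```

```text
tray scene
[[ 384.  -348.5   14. ]
 [ 403.  -217.7   14. ]
 [ 674.2 -254.9   14. ]
 [ 653.  -388.2   14. ]] [ 528.56311586 -302.32576603   14.        ]
tray side
[[ 649.2 -390.1   14. ]
 [ 379.8 -347.8   14. ]
 [ 400.3 -213.6   14. ]
 [ 668.8 -254.4   14. ]] [ 524.53874238 -301.4407377    14.        ]
stir side
[[554.8 223.6  40. ]
 [404.6 203.4  40. ]
 [390.1 331.2  40. ]
 [536.8 350.1  40. ]] [471.59072388 277.06942898  40.        ]
[[412.5 201.5  40. ]
 [397.3 329.4  40. ]
 [540.  347.1  40. ]] [476.24212632 274.31377509  40.        ]
[471.90258919 275.71673475]
[477.65459869 272.11165494]
```

```bash
cat > mv.py <<'E'
import sys
from h import *
# usage: mv.py x y z  -> tool shift cm from measured pose
s=readout.read_state(); Rm=R.from_rotvec(s["eef_rot"]).as_matrix()
t=np.array([float(a) for a in sys.argv[1:4]])
print("clk",s["clock"],"tcp",s["tcp_pos"].round(1) if hasattr(s["tcp_pos"],"round") else s["tcp_pos"],"F",np.round(s["ft_force"],1),"w",round(s["gripper_width"],1))
print("shift cm",(Rm.T@(t-np.array(s["tcp_pos"]))/10).round(2)); print("toolaxes\n",Rm.round(3)); print("rot err", (R.from_matrix(Rm).inv()*R.from_rotvec([-3.10963789e+00,-4.37909016e-01,0])).as_rotvec().round(4))
E
python3 mv.py 542 17 250
```

```text
clk 0.25 tcp [ 172.6 -600.5  221.6] F [-0.2  0.2 -0.2] w 90.9
shift cm [ 52.56 -49.15  -2.8 ]
toolaxes
 [[ 0.961  0.276 -0.   ]
 [ 0.276 -0.961  0.001]
 [ 0.    -0.001 -1.   ]]
rot err [ 0.0007  0.0001 -0.    ]
```

Call:
carry_out:
  motion: [0,0,0,52.6,-49.1,-2.8,9,0,0,0,52.6,-49.1,-2.8,9,0,0,0,52.6,-49.1,-2.8,9,0,0,0,52.6,-49.1,-2.8,9,0,0,0,52.6,-49.1,-2.8,9,0,0,0,52.6,-49.1,-2.8,9,0,0,0,52.6,-49.1,-2.8,9,0,0,0,52.6,-49.1,-2.8,9]

```text
clock: 0.92
tcp_pos: [344.4, -313.2, 235.1]
eef_rot: [3.111, 0.437, 0.0]
ft_force: [1.8, -0.8, -0.4]
gripper_width: 90.0
```

```bash
python3 mv.py 542 17 250
```

```text
clk 0.9167 tcp [ 344.4 -313.2  235.1] F [ 1.8 -0.8 -0.4] w 90.0
shift cm [ 28.1  -26.29  -1.5 ]
toolaxes
 [[ 0.961  0.276  0.   ]
 [ 0.276 -0.961 -0.   ]
 [ 0.     0.    -1.   ]]
rot err [ 0.0015 -0.     -0.0004]
```

Call:
carry_out:
  motion: [0,0,0,28.1,-26.3,-1.5,6,0,0,0,28.1,-26.3,-1.5,6,0,0,0,28.1,-26.3,-1.5,6,0,0,0,28.1,-26.3,-1.5,6,0,0,0,28.1,-26.3,-1.5,6,0,0,0,28.1,-26.3,-1.5,6,0,0,0,28.1,-26.3,-1.5,6,0,0,0,28.1,-26.3,-1.5,6]

```text
clock: 1.58
tcp_pos: [515.4, -27.0, 248.1]
eef_rot: [3.111, 0.438, 0.0]
ft_force: [1.5, -1.1, 0.6]
gripper_width: 60.0
```

```bash
python3 mv.py 542 17 250
```

```text
clk 1.5833 tcp [515.4 -27.  248.1] F [ 1.5 -1.1  0.6] w 60.0
shift cm [ 3.77 -3.49 -0.19]
toolaxes
 [[ 0.961  0.276  0.   ]
 [ 0.276 -0.961 -0.   ]
 [ 0.     0.    -1.   ]]
rot err [ 0.0014 -0.0001  0.0002]
```

Call:
carry_out:
  motion: [0,0,0,3.8,-3.5,-0.2,6,0,0,0,3.8,-3.5,-0.2,6,0,0,0,3.8,-3.5,-0.2,6]

```text
clock: 1.83
tcp_pos: [542.8, 17.7, 249.7]
eef_rot: [-3.11, -0.443, -0.001]
ft_force: [-1.3, -1.1, -0.9]
gripper_width: 59.9
```

```bash
python3 - <<'E'
from h import *
s=readout.read_state();print(s["tcp_pos"])
d=snapshot("wrist");np.savez("w1.npz",frame=d["frame"],K=d["intrinsics"],T=d["T_tool_cam"],p=s["tcp_pos"],r=s["eef_rot"])
Rm=R.from_rotvec(s["eef_rot"]).as_matrix();T=d["T_tool_cam"]
def wp(P):
    P=(np.atleast_2d(P)-s["tcp_pos"])@Rm; Pc=(P-T[:3,3])@T[:3,:3]; q=Pc@d["intrinsics"].T; return q[:,:2]/q[:,2:]
img=d["frame"][:,:,::-1].copy()
img=(255*(img/255.)**.6).astype(np.uint8)
th=np.linspace(0,2*np.pi,60)
for x,y,z,r,c in [(542.5,17,169,16,(0,255,0)),(573,-64.2,160,16,(0,255,0)),(592.4,81,151,16,(0,255,0)),(606.3,2.9,94,12.5,(0,0,255)),(668.7,81.1,46,21,(255,0,0))]:
    q=wp(np.c_[x+r*np.cos(th),y+r*np.sin(th),0*th+z]); cv2.polylines(img,[np.round(q*8).astype(int).reshape(-1,1,2)],True,c,1,cv2.LINE_AA,3)
cv2.imwrite("pics/w1.png",img)
E
```

```text
[542.76516714  17.65594764 249.69221514]
```

View pics/w1.png

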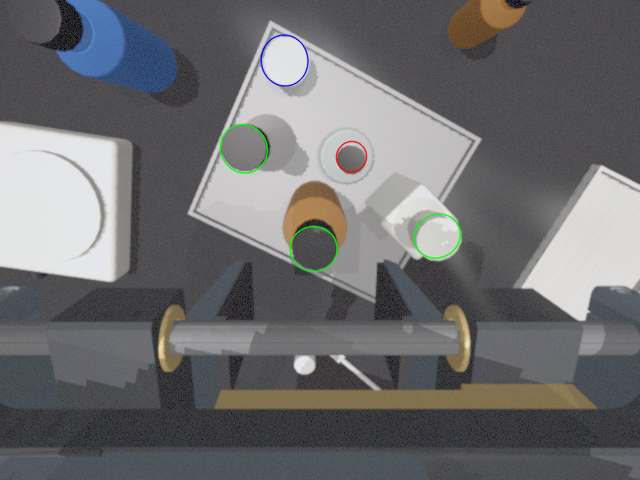

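Call:
carry_out:
  motion: [0,0,0,0,0,4,6,0,0,0,0,0,7.5,6,0,0,0,0,0,9.5,6,0,0,0,0,0,10.3,6,0,0,0,0,0,10.3,6]

```text
clock: 2.3
tcp_pos: [540.2, 14.1, 145.5]
eef_rot: [-3.111, -0.436, 0.005]
ft_force: [-0.5, -0.4, -0.1]
gripper_width: 59.8
```

```bash
python3 - <<'E'
from h import *
s=readout.read_state();print(s["tcp_pos"])
d=snapshot("side");crop(d["frame"],260,110,160,150,5,"pics/d2.png",.5)
d=snapshot("scene");crop(d["frame"],230,90,160,150,5,"pics/s2.png",.5)
E
```

```text
[540.1892645   14.08203144 145.52875568]
```

View pics/s2.png

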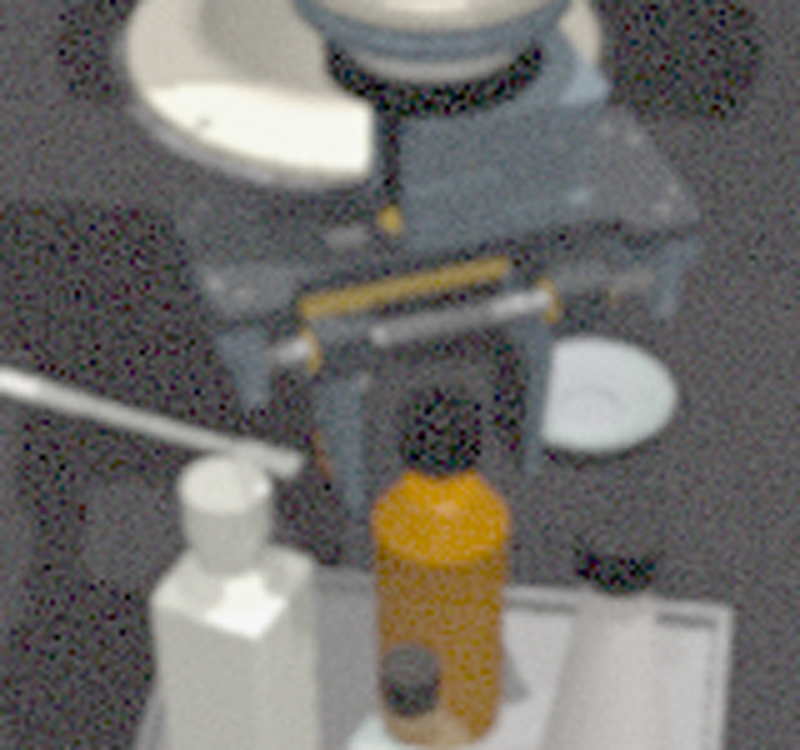

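Call:
carry_out:
  motion: [0,0,0,0.3,-0.2,-0.1,6,0,0,0,0.3,-0.2,-0.1,6,0,0,0,0.3,-0.2,-0.1,6]

```text
clock: 2.65
tcp_pos: [544.7, 17.9, 149.0]
eef_rot: [3.11, 0.438, 0.003]
ft_force: [0.4, -0.3, 0.1]
gripper_width: 60.3
```

```bash
python3 mv.py 542.5 17 146.5
```

```text
clk 2.65 tcp [544.7  17.9 149. ] F [ 0.4 -0.3  0.1] w 60.3
shift cm [-0.24  0.02  0.25]
toolaxes
 [[ 0.961  0.276  0.002]
 [ 0.276 -0.961 -0.   ]
 [ 0.002  0.001 -1.   ]]
rot err [ 0.002  -0.0018  0.0003]
```

Call:
carry_out:
  motion: [0,0,0,0,0,0,6,0,0,0,0,0,0,6,0,0,0,0,0,0,6]

```text
clock: 2.9
tcp_pos: [543.9, 17.8, 148.1]
eef_rot: [3.111, 0.438, 0.0]
ft_force: [0.0, -0.5, -0.4]
gripper_width: 59.9
```

```bash
python3 - <<'E'
from h import *
for i in range(4):
    s=readout.read_state();print(s["clock"],np.round(s["tcp_pos"],1),np.round(s["joint_pos"],4)); snapshot("side")
E
python3 mv.py 542.5 17 146.5
```

```text
2.9 [543.9  17.8 148.1] [-0.077   0.4681  1.6343  0.      1.039   1.2139]
2.95 [543.9  17.8 148. ] [-0.077   0.4683  1.6343  0.      1.0389  1.2139]
3.0 [543.9  17.8 147.9] [-0.0771  0.4683  1.6343  0.      1.0389  1.2139]
3.05 [543.9  17.8 147.9] [-0.0771  0.4684  1.6344  0.      1.0389  1.2139]
clk 3.1 tcp [543.9  17.8 147.9] F [ 0.1 -0.3  0. ] w 59.9
shift cm [-0.16  0.04  0.14]
toolaxes
 [[ 0.961  0.276 -0.   ]
 [ 0.276 -0.961  0.   ]
 [-0.    -0.    -1.   ]]
rot err [ 0.0012  0.0002 -0.    ]
```

Call:
carry_out:
  motion: [0,0,0,-0.1,0.05,0.1,6,0,0,0,-0.1,0.05,0.1,6,0,0,0,-0.1,0.05,0.1,2.5,0,0,0,-0.1,0.05,0.1,2.5,0,0,0,-0.1,0.05,0.1,2.5,0,0,0,-0.1,0.05,0.1,2.5,0,0,0,-0.1,0.05,0.1,2.5]

```text
clock: 3.68
tcp_pos: [543.1, 17.0, 146.9]
eef_rot: [-3.111, -0.438, 0.0]
ft_force: [0.1, 0.3, 0.3]
gripper_width: 31.2
```

```bash
python3 mv.py 542.5 17 146.5|head -2
```

```text
clk 3.6833 tcp [543.1  17.  146.9] F [0.1 0.3 0.3] w 31.2
shift cm [-0.06 -0.01  0.04]
```

Call:
carry_out:
  motion: [0,0,0,0,0,-0.5,2.5,0,0,0,0,0,-3,2.5,0,0,0,0,0,-6.5,2.5,0,0,0,0,0,-10.5,2.5,0,0,0,0,0,-14,2.5,0,0,0,0,0,-16.5,2.5,0,0,0,-0.5,0.8,-17.5,2.5,0,0,0,-2,3,-17.5,2.5]

```text
clock: 4.35
tcp_pos: [533.4, -16.2, 324.2]
eef_rot: [3.11, 0.442, 0.007]
ft_force: [0.1, 0.1, -3.3]
gripper_width: 31.2
```

```bash
python3 mv.py 447.5 -289.6 321|head -2; python3 - <<'E'
from h import *
d=snapshot("scene");cv2.imwrite("pics/s3.png",d["frame"][:,:,::-1])
E
```

```text
clk 4.35 tcp [533.4 -16.2 324.2] F [ 0.1  0.1 -3.3] w 31.2
shift cm [-15.87  23.86   0.28]
```

View pics/s3.png

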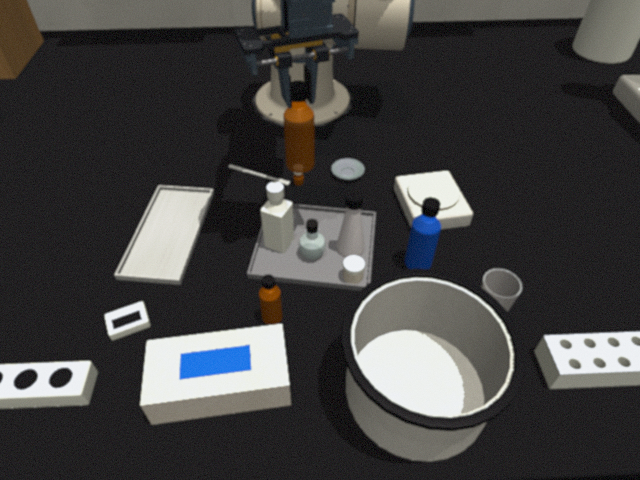

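Call:
carry_out:
  motion: [0,0,0,-2,3,0,2.5,0,0,0,-4.3,6.4,0,2.5,0,0,0,-6.5,9.8,0,2.5,0,0,0,-8.8,13.2,0,2.5,0,0,0,-11.1,16.7,0,2.5,0,0,0,-13.3,20.1,0.3,2.5,0,0,0,-15,22.6,1,2.5,0,0,0,-15.9,23.9,2,2.5]

```text
clock: 5.07
tcp_pos: [443.4, -294.5, 301.1]
eef_rot: [3.111, 0.434, -0.001]
ft_force: [0.5, 0.2, -3.0]
gripper_width: 31.6
```

```bash
python3 mv.py 447.5 -289.6 147|head -2
```

```text
clk 5.0667 tcp [ 443.4 -294.5  301.1] F [ 0.5  0.2 -3. ] w 31.6
shift cm [ 0.54 -0.37 15.41]
```

Call:
carry_out:
  motion: [0,0,0,0.2,-0.2,3,2.5,0,0,0,0.2,-0.2,6,2.5,0,0,0,0.2,-0.2,9,2.5,0,0,0,0.2,-0.2,11.5,2.5,0,0,0,0.2,-0.2,13,2.5,0,0,0,0.2,-0.2,13.6,2.5,0,0,0,0.2,-0.2,13.8,2.5,0,0,0,0.2,-0.2,13.8,2.5]

```text
clock: 5.73
tcp_pos: [446.4, -288.6, 163.7]
eef_rot: [-3.11, -0.438, 0.001]
ft_force: [0.4, -0.6, -1.7]
gripper_width: 31.1
```

```bash
python3 - <<'E'
from h import *
d=snapshot("side");crop(d["frame"],300,60,160,150,5,"pics/d4.png",.5)
E
python3 mv.py 447.5 -289.6 147|head -2
```

```text
clk 5.7833 tcp [ 446.8 -288.8  164.4] F [ 0.3  0.3 -1.9] w 31.6
shift cm [0.04 0.09 1.74]
```

View pics/d4.png

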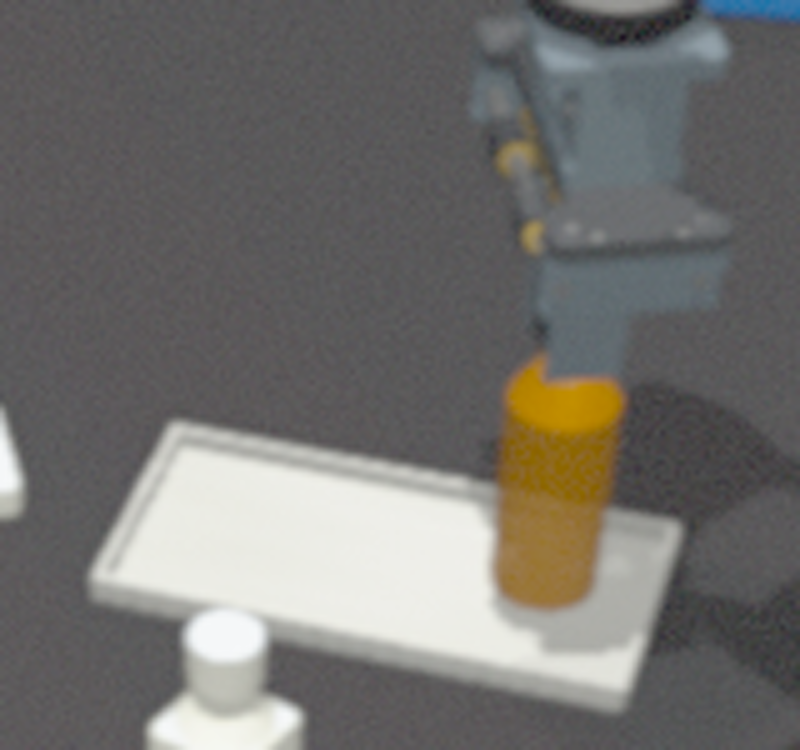

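Call:
carry_out:
  motion: [0,0,0,0,0,0.8,2.5,0,0,0,0,0,1.4,2.5,0,0,0,0,0,1.7,2.5,0,0,0,0,0,1.7,2.5,0,0,0,0,0,1.7,2.5,0,0,0,0,0,1.7,2.5]

```text
clock: 6.28
tcp_pos: [446.7, -288.5, 146.8]
eef_rot: [3.111, 0.438, 0.0]
ft_force: [-0.1, 0.3, -1.5]
gripper_width: 31.3
```

```bash
python3 mv.py 447.5 -289.6 147|head -2
```

```text
clk 6.2833 tcp [ 446.7 -288.5  146.8] F [-0.1  0.3 -1.5] w 31.3
shift cm [ 0.04  0.13 -0.02]
```

Call:
carry_out:
  motion: [0,0,0,0,0,0,6,0,0,0,0,0,0,6,0,0,0,0,0,0,6,0,0,0,0,0,-0.5,6,0,0,0,0,0,-2.5,6,0,0,0,0,0,-5,6,0,0,0,1,-1,-6,6,0,0,0,3.7,-3.6,-6,6]

```text
clock: 6.95
tcp_pos: [472.8, -246.6, 209.9]
eef_rot: [3.108, 0.432, 0.005]
ft_force: [1.8, -0.8, 0.1]
gripper_width: 60.6
```

```bash
python3 - <<'E'
from h import *
d=snapshot("side");crop(d["frame"],300,60,160,150,5,"pics/d5.png",.5)
E
python3 mv.py 573.0 -64.2 205|head -2
```

```text
clk 7.0 tcp [ 475.3 -239.5  208.7] F [ 1.2  8.1 -0.9] w 60.0
shift cm [ 14.22 -14.17   0.41]
```

View pics/d5.png

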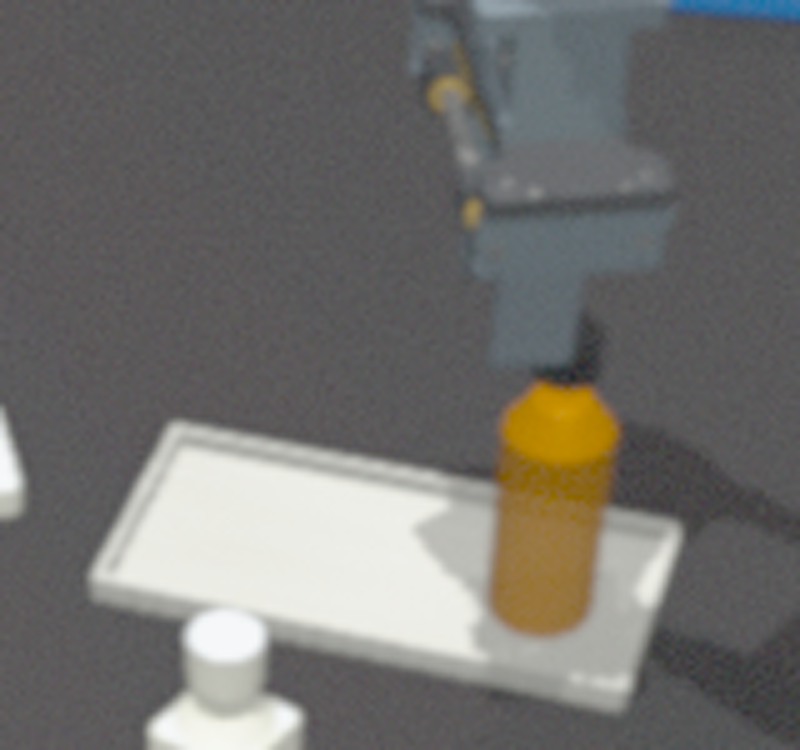

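Call:
carry_out:
  motion: [0,0,0,2.5,-2.5,0.2,6,0,0,0,5.3,-5.3,0.4,6,0,0,0,8,-8,0.4,6,0,0,0,10.8,-10.8,0.4,6,0,0,0,13,-13,0.4,6,0,0,0,14.2,-14.2,0.4,6,0,0,0,14.2,-14.2,1,6,0,0,0,14.2,-14.2,1,6]

```text
clock: 7.67
tcp_pos: [569.3, -67.1, 196.2]
eef_rot: [-3.11, -0.441, 0.002]
ft_force: [-0.7, -1.8, -0.8]
gripper_width: 60.2
```

```bash
cat > wv.py <<'E'
import sys
from h import *
from station import readout
snapshot("side")
s=readout.read_state();print(np.round(s["tcp_pos"],1))
d=snapshot("wrist")
Rm=R.from_rotvec(s["eef_rot"]).as_matrix();T=d["T_tool_cam"]
def wp(P):
    P=(np.atleast_2d(P)-s["tcp_pos"])@Rm; Pc=(P-T[:3,3])@T[:3,:3]; q=Pc@d["intrinsics"].T; return q[:,:2]/q[:,2:]
img=d["frame"][:,:,::-1].copy()
img=(255*(img/255.)**.6).astype(np.uint8)
th=np.linspace(0,2*np.pi,60)
for x,y,z,r in eval(sys.argv[2]):
    q=wp(np.c_[x+r*np.cos(th),y+r*np.sin(th),0*th+z]); cv2.polylines(img,[np.round(q*8).astype(int).reshape(-1,1,2)],True,(0,0,255),1,cv2.LINE_AA,3)
cv2.imwrite(sys.argv[1],img)
E
python3 wv.py pics/w6.png "[(573,-64.2,160,16),(573,-64.2,137,16),(592.4,81,151,16),(606.3,2.9,94,12.5),(446.5,-288.5,169,16)]"
python3 mv.py 573.0 -64.2 137.5|head -2
```

```text
[569.1 -67.9 196.5]
clk 7.7667 tcp [569.1 -68.5 196.8] F [0.4 0.1 0.7] w 60.0
shift cm [ 0.5  -0.3   5.93]
```

View pics/w6.png

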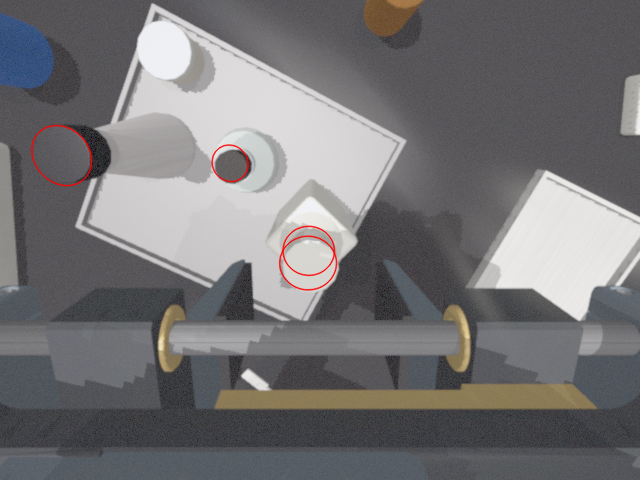

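Call:
carry_out:
  motion: [0,0,0,0.5,-0.35,0,6,0,0,0,0.5,-0.35,2,6,0,0,0,0.5,-0.35,4,6,0,0,0,0.5,-0.35,5.5,6,0,0,0,0.5,-0.35,5.9,6,0,0,0,0.5,-0.35,5.9,6,0,0,0,0.5,-0.35,5.9,6,0,0,0,0.5,-0.35,5.9,6]

```text
clock: 8.43
tcp_pos: [574.1, -63.5, 139.0]
eef_rot: [3.11, 0.437, 0.002]
ft_force: [-0.5, -0.1, 0.4]
gripper_width: 59.9
```

```bash
python3 mv.py 573 -64.2 137.5|head -2
```

```text
clk 8.4333 tcp [574.1 -63.5 139. ] F [-0.5 -0.1  0.4] w 59.9
shift cm [-0.12  0.03  0.15]
```

Call:
carry_out:
  motion: [0,0,0,-0.1,0.05,0.1,6,0,0,0,-0.1,0.05,0.1,6,0,0,0,-0.1,0.05,0.1,2.5,0,0,0,-0.1,0.05,0.1,2.5,0,0,0,-0.1,0.05,0.1,2.5,0,0,0,-0.1,0.05,0.1,2.5,0,0,0,-0.1,0.05,0.1,2.5]

```text
clock: 9.02
tcp_pos: [572.7, -64.0, 136.9]
eef_rot: [3.111, 0.438, 0.0]
ft_force: [-0.4, -1.0, 0.2]
gripper_width: 31.5
```

```bash
python3 mv.py 526.5 -302 300|head -2
```

```text
clk 9.0167 tcp [572.7 -64.  136.9] F [-0.4 -1.   0.2] w 31.5
shift cm [-11.01  21.6  -16.31]
```

Call:
carry_out:
  motion: [0,0,0,0,0,-0.5,2.5,0,0,0,0,0,-3,2.5,0,0,0,0,0,-5.5,2.5,0,0,0,-1,2,-6.5,2.5,0,0,0,-2.5,5,-6.5,2.5,0,0,0,-4.2,8.3,-6.5,2.5,0,0,0,-6,11.8,-6.5,2.5,0,0,0,-7.7,15.1,-6.5,2.5]

```text
clock: 9.68
tcp_pos: [539.6, -231.9, 202.2]
eef_rot: [3.111, 0.439, -0.0]
ft_force: [0.9, -0.1, -2.1]
gripper_width: 31.0
```

```bash
python3 mv.py 526.5 -302 137|head -2
```

```text
clk 9.6833 tcp [ 539.6 -231.9  202.2] F [ 0.9 -0.1 -2.1] w 31.0
shift cm [-3.19  6.37  6.52]
```

Call:
carry_out:
  motion: [0,0,0,-1.5,3,0,2.5,0,0,0,-2.6,5.2,0,2.5,0,0,0,-3.2,6.4,0.5,2.5,0,0,0,-3.2,6.4,2.5,2.5,0,0,0,-3.2,6.4,4.2,2.5,0,0,0,-3.2,6.4,5,2.5,0,0,0,-3.2,6.4,5,2.5,0,0,0,-3.2,6.4,5,2.5]

```text
clock: 10.35
tcp_pos: [527.3, -300.2, 152.0]
eef_rot: [-3.11, -0.439, 0.001]
ft_force: [0.7, -0.1, -2.8]
gripper_width: 31.1
```

```bash
python3 - <<'E'
from h import *
d=snapshot("side");crop(d["frame"],300,60,160,150,5,"pics/d7.png",.7)
E
python3 mv.py 526.5 -302 137|head -2
```

```text
clk 10.4 tcp [ 527.7 -300.5  152.6] F [ 0.  -0.1 -3.9] w 31.2
shift cm [-0.16  0.11  1.56]
```

View pics/d7.png

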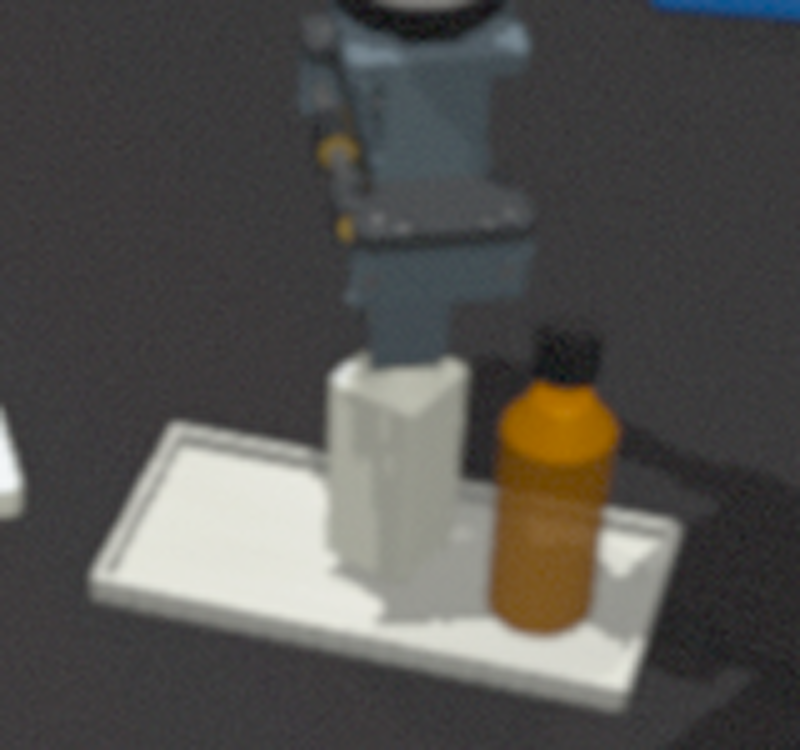

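Call:
carry_out:
  motion: [0,0,0,0,0,0.8,2.5,0,0,0,0,0,1.3,2.5,0,0,0,0,0,1.55,2.5,0,0,0,0,0,1.55,2.5,0,0,0,0,0,1.55,2.5,0,0,0,0,0,1.55,2.5]

```text
clock: 10.9
tcp_pos: [527.5, -300.9, 136.7]
eef_rot: [3.11, 0.438, 0.001]
ft_force: [-1.2, -0.6, 5.2]
gripper_width: 30.9
```

```bash
python3 mv.py 592.4 81 200|head -2
```

```text
clk 10.9 tcp [ 527.5 -300.9  136.7] F [-1.2 -0.6  5.2] w 30.9
shift cm [ 16.79 -34.91  -6.35]
```

Call:
carry_out:
  motion: [0,0,0,0,0,-0.05,6,0,0,0,0,0,-0.05,6,0,0,0,0,0,-0.05,6,0,0,0,0,0,-0.5,6,0,0,0,0,0,-2.5,6,0,0,0,0,0,-5,6,0,0,0,0.5,-1,-6.3,6,0,0,0,2,-4,-6.3,6]

```text
clock: 11.57
tcp_pos: [536.7, -259.6, 202.5]
eef_rot: [3.107, 0.433, 0.007]
ft_force: [0.8, 0.2, -0.0]
gripper_width: 60.0
```

```bash
python3 mv.py 592.4 81 200|head -2
```

```text
clk 11.5667 tcp [ 536.7 -259.6  202.5] F [ 0.8  0.2 -0. ] w 60.0
shift cm [ 14.66 -31.25   0.15]
```

Call:
carry_out:
  motion: [0,0,0,1.6,-3.4,0,6,0,0,0,3.4,-7.2,0,6,0,0,0,5.1,-10.9,0,6,0,0,0,6.9,-14.6,0,6,0,0,0,8.6,-18.4,0,6,0,0,0,10.4,-22.1,0,6,0,0,0,12.1,-25.8,0,6,0,0,0,13.7,-29.2,0,6]

```text
clock: 12.23
tcp_pos: [586.0, 64.9, 199.6]
eef_rot: [-3.111, -0.439, -0.0]
ft_force: [-0.1, 0.4, -0.5]
gripper_width: 59.8
```

Call:
carry_out:
  motion: [0,0,0,0.9,-2,0,6,0,0,0,0.9,-2,0.5,6,0,0,0,0.9,-2,0.5,6,0,0,0,0.9,-2,0.5,6]

```text
clock: 12.57
tcp_pos: [589.0, 83.6, 194.1]
eef_rot: [3.111, 0.439, -0.001]
ft_force: [-0.3, -0.2, 0.1]
gripper_width: 59.9
```

```bash

python3 wv.py pics/w8.png "[(592.4,81,151,16),(592.4,81,128,16),(606.3,2.9,94,12.5),(668.7,81.1,46,21)]"
python3 mv.py 592.4 81 128.5|head -2
```

```text
[589.2  83.  194.3]
clk 12.6667 tcp [589.4  82.7 194.5] F [-0.4  0.3  0.6] w 59.8
shift cm [0.25 0.25 6.6 ]
```

View pics/w8.png

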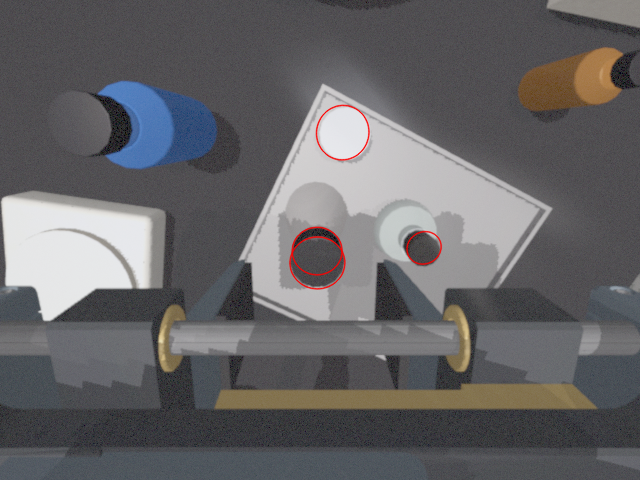

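Call:
carry_out:
  motion: [0,0,0,0.25,0.2,0,6,0,0,0,0.25,0.2,2,6,0,0,0,0.25,0.2,4.5,6,0,0,0,0.25,0.2,6,6,0,0,0,0.25,0.2,6.55,6,0,0,0,0.25,0.2,6.55,6,0,0,0,0.25,0.2,6.55,6,0,0,0,0.25,0.2,6.55,6]

```text
clock: 13.33
tcp_pos: [593.3, 82.0, 130.0]
eef_rot: [3.111, 0.438, 0.003]
ft_force: [-0.8, 0.3, 0.1]
gripper_width: 60.0
```

```bash
python3 mv.py 592.4 81 128.5|head -2
```

```text
clk 13.3333 tcp [593.3  82.  130. ] F [-0.8  0.3  0.1] w 60.0
shift cm [-0.11  0.07  0.15]
```

Call:
carry_out:
  motion: [0,0,0,-0.1,0.05,0.1,6,0,0,0,-0.1,0.05,0.1,6,0,0,0,-0.1,0.05,0.1,2.5,0,0,0,-0.1,0.05,0.1,2.5,0,0,0,-0.1,0.05,0.1,2.5,0,0,0,-0.1,0.05,0.1,2.5,0,0,0,-0.1,0.05,0.1,2.5]

```text
clock: 13.92
tcp_pos: [591.7, 81.5, 127.9]
eef_rot: [-3.111, -0.438, -0.0]
ft_force: [-0.2, 1.0, 1.0]
gripper_width: 31.4
```

```bash
python3 mv.py 605.5 -314.4 250|head -2
```

```text
clk 13.9167 tcp [591.7  81.5 127.9] F [-0.2  1.   1. ] w 31.4
shift cm [ -9.61  38.43 -12.21]
```

Call:
carry_out:
  motion: [0,0,0,0,0,-0.5,2.5,0,0,0,0,0,-3,2.5,0,0,0,0,0,-6.5,2.5,0,0,0,0,0,-10,2.5,0,0,0,-0.2,0.6,-12,2.5,0,0,0,-0.7,2.6,-12.5,2.5,0,0,0,-1.4,5.7,-12.5,2.5,0,0,0,-2.3,9.2,-12.5,2.5]

```text
clock: 14.58
tcp_pos: [595.1, -13.3, 253.8]
eef_rot: [3.11, 0.441, 0.002]
ft_force: [0.7, 1.0, -2.9]
gripper_width: 31.5
```

```bash
python3 mv.py 605.5 -314.4 200|head -2
```

```text
clk 14.5833 tcp [595.1 -13.3 253.8] F [ 0.7  1.  -2.9] w 31.5
shift cm [-7.38 29.21  5.38]
```

Call:
carry_out:
  motion: [0,0,0,-0.9,3.6,0,2.5,0,0,0,-1.9,7.5,0,2.5,0,0,0,-2.9,11.4,0.5,2.5,0,0,0,-3.9,15.3,1.5,2.5,0,0,0,-4.8,19.1,2.5,2.5,0,0,0,-5.8,22.8,3.5,2.5,0,0,0,-6.7,26.2,4.5,2.5,0,0,0,-7.3,28.5,5.4,2.5]

```text
clock: 15.25
tcp_pos: [602.9, -310.8, 198.2]
eef_rot: [3.111, 0.436, -0.001]
ft_force: [0.5, 0.4, -2.3]
gripper_width: 31.1
```

Call:
carry_out:
  motion: [0,0,0,0,0.3,1,2.5,0,0,0,0,0.3,2.5,2.5,0,0,0,0,0.3,4,2.5,0,0,0,0,0.3,5,2.5,0,0,0,0,0.3,5,2.5,0,0,0,0,0.3,5,2.5]

```text
clock: 15.75
tcp_pos: [604.3, -309.8, 148.8]
eef_rot: [-3.11, -0.438, 0.001]
ft_force: [0.4, -0.5, -1.9]
gripper_width: 31.5
```

```bash
python3 - <<'E'
from h import *
d=snapshot("side");crop(d["frame"],300,60,160,150,5,"pics/d9.png",.7)
E
python3 mv.py 605.5 -314.4 128|head -2
```

```text
clk 15.8 tcp [ 604.7 -310.1  149.5] F [ 0.5  0.1 -2. ] w 31.2
shift cm [-0.04  0.44  2.15]
```

View pics/d9.png

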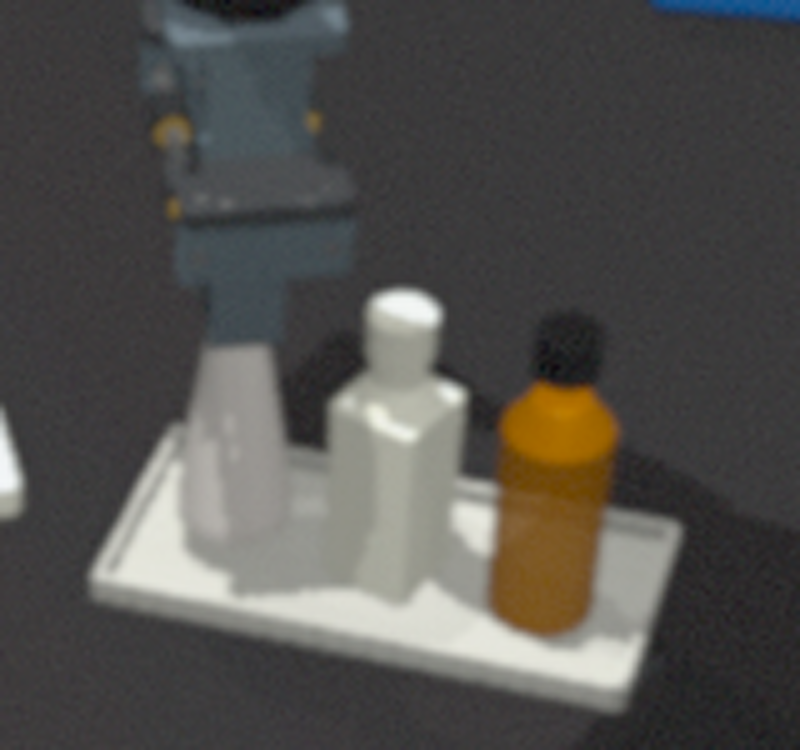

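Call:
carry_out:
  motion: [0,0,0,0,0.3,1,2.5,0,0,0,0,0.4,1.7,2.5,0,0,0,0,0.4,2.1,2.5,0,0,0,0,0.4,2.15,2.5,0,0,0,0,0.4,2.15,2.5,0,0,0,0,0.4,2.15,2.5]

```text
clock: 16.3
tcp_pos: [605.4, -314.1, 127.2]
eef_rot: [-3.111, -0.438, 0.0]
ft_force: [-0.4, -0.2, -1.2]
gripper_width: 31.4
```

```bash
python3 mv.py 606.3 2.9 150|head -2
```

```text
clk 16.3 tcp [ 605.4 -314.1  127.2] F [-0.4 -0.2 -1.2] w 31.4
shift cm [  8.84 -30.45  -2.27]
```

Call:
carry_out:
  motion: [0,0,0,0,0,0,6,0,0,0,0,0,0,6,0,0,0,0,0,0,6,0,0,0,0,0,-0.5,6,0,0,0,0,0,-2.5,6,0,0,0,0,0,-5,6,0,0,0,0.3,-1,-6,6,0,0,0,1.2,-4,-6,6]

```text
clock: 16.97
tcp_pos: [607.3, -275.5, 190.5]
eef_rot: [3.107, 0.433, 0.007]
ft_force: [0.8, -0.1, -1.2]
gripper_width: 59.7
```

```bash
python3 mv.py 606.3 2.9 160|head -2;python3 - <<'E'
from h import *
d=snapshot("side");crop(d["frame"],300,60,160,150,5,"pics/d10.png",.7)
E

```

```text
clk 16.9667 tcp [ 607.3 -275.5  190.5] F [ 0.8 -0.1 -1.2] w 59.7
shift cm [  7.5  -26.82   2.94]
```

View pics/d10.png

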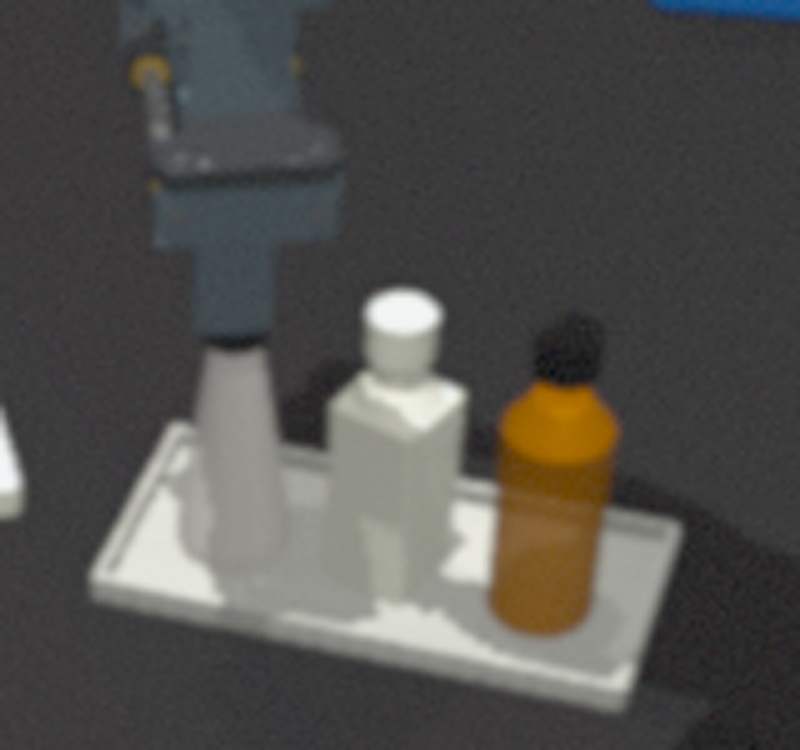

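Call:
carry_out:
  motion: [0,0,0,1,-3.6,0,6,0,0,0,2,-7.3,0,6,0,0,0,3.1,-11.2,0,6,0,0,0,4.2,-15,0,6,0,0,0,5.3,-18.8,0.5,6,0,0,0,6.3,-22.4,1.5,6,0,0,0,7,-25,2.4,6,0,0,0,7.3,-26.1,2.9,6]

```text
clock: 17.68
tcp_pos: [602.9, 2.8, 157.5]
eef_rot: [-3.109, -0.442, 0.002]
ft_force: [-0.7, -0.6, 0.3]
gripper_width: 60.2
```

Call:
carry_out:
  motion: [0,0,0,0,0,0,6,0,0,0,0,0,0,6,0,0,0,0,0,0,6]

```text
clock: 17.93
tcp_pos: [604.3, -2.4, 158.7]
eef_rot: [3.111, 0.437, 0.001]
ft_force: [0.6, -0.2, 0.1]
gripper_width: 59.8
```

```bash

python3 wv.py pics/w11.png "[(606.3,2.9,94,12.5),(606.3,2.9,57,12),(668.7,81.1,46,21)]"
python3 mv.py 606.3 2.9 67|head -2
```

```text
[604.4  -2.7 158.8]
clk 18.0333 tcp [604.4  -2.7 158.8] F [-0.1 -1.3 -0.1] w 60.1
shift cm [ 0.33 -0.49  9.18]
```

View pics/w11.png

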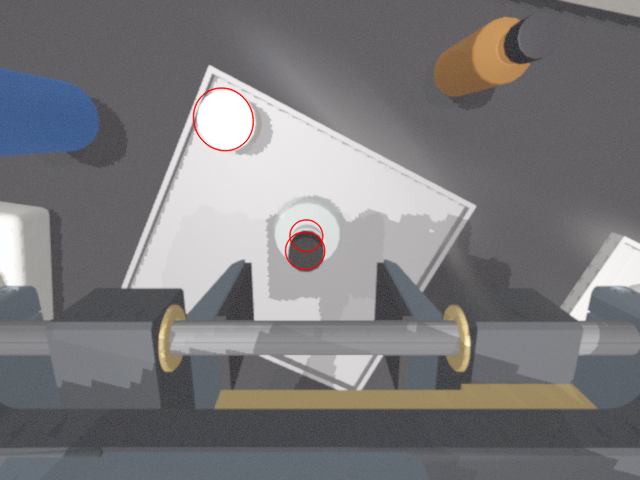

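Call:
carry_out:
  motion: [0,0,0,0.3,-0.45,0,5,0,0,0,0.3,-0.45,3,5,0,0,0,0.3,-0.45,6,5,0,0,0,0.3,-0.45,8.2,5,0,0,0,0.3,-0.45,9,5,0,0,0,0.3,-0.45,9.1,5,0,0,0,0.3,-0.45,9.1,5,0,0,0,0.3,-0.45,9.1,5]

```text
clock: 18.7
tcp_pos: [606.6, 3.6, 68.7]
eef_rot: [3.11, 0.438, 0.003]
ft_force: [0.3, -0.7, 0.2]
gripper_width: 50.0
```

```bash
python3 mv.py 606.3 2.9 67|head -2
```

```text
clk 18.7 tcp [606.6   3.6  68.7] F [ 0.3 -0.7  0.2] w 50.0
shift cm [-0.05  0.06  0.17]
```

Call:
carry_out:
  motion: [0,0,0,0,0.05,0.1,5,0,0,0,0,0.05,0.1,5,0,0,0,0,0.05,0.1,1.5,0,0,0,0,0.05,0.1,1.5,0,0,0,0,0.05,0.1,1.5,0,0,0,0,0.05,0.1,1.5,0,0,0,0,0.05,0.1,1.5]

```text
clock: 19.28
tcp_pos: [605.9, 3.4, 66.5]
eef_rot: [-3.111, -0.438, -0.0]
ft_force: [-0.7, -0.0, 3.5]
gripper_width: 24.8
```

```bash
python3 mv.py 474.5 275 200|head -2
```

```text
clk 19.2833 tcp [605.9   3.4  66.5] F [-0.7 -0.   3.5] w 24.8
shift cm [ -5.12 -29.74 -13.35]
```

Call:
carry_out:
  motion: [0,0,0,0,0,-0.5,1.5,0,0,0,0,0,-3,1.5,0,0,0,0,0,-6.5,1.5,0,0,0,0,0,-10,1.5,0,0,0,0,0,-12.5,1.5,0,0,0,0,0,-13.3,1.5,0,0,0,0,0,-13.3,1.5,0,0,0,0,0,-13.3,1.5]

```text
clock: 19.95
tcp_pos: [605.5, 3.4, 198.9]
eef_rot: [-3.111, -0.438, 0.001]
ft_force: [-0.1, -0.1, -1.6]
gripper_width: 24.8
```

```bash
python3 - <<'E'
from h import *
from fit import C
s,d=C["s"],C["d"]
# blue cap top centre: scene (431,203) side (285,288)
A=[];
P1=lambda c: c["intrinsics"]@np.c_[R.from_rotvec(c["rvec"]).as_matrix(),c["tvec"]]
X=cv2.triangulatePoints(P1(s),P1(d),np.array([[431.],[203.]]),np.array([[285.],[287.]])); print((X[:3]/X[3]).ravel())
f=snapshot("scene");cv2.imwrite("pics/s12.png",f["frame"][:,:,::-1])
E
python3 mv.py 474.5 275 200|head -2
```

```text
[632.75651886 215.96841352 160.17271148]
clk 20.0 tcp [605.    3.4 198. ] F [-0.4  0.7 -1.4] w 24.8
shift cm [ -5.05 -29.71  -0.17]
```

View pics/s12.png

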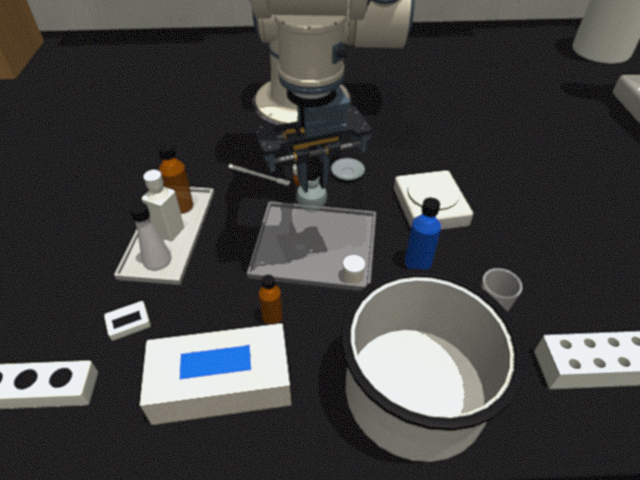

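Call:
carry_out:
  motion: [0,0,0,-0.3,-2,0,1.5,0,0,0,-0.9,-5.5,0,1.5,0,0,0,-1.6,-9.4,0,1.5,0,0,0,-2.3,-13.3,0,1.5,0,0,0,-2.9,-17.2,0,1.5,0,0,0,-3.6,-21.1,0,1.5,0,0,0,-4.3,-25,0,1.5,0,0,0,-4.8,-28.2,0,1.5]

```text
clock: 20.67
tcp_pos: [479.3, 262.8, 197.6]
eef_rot: [3.11, 0.439, -0.005]
ft_force: [0.9, 0.2, -1.2]
gripper_width: 24.6
```

Call:
carry_out:
  motion: [0,0,0,-0.2,-1,1,1.5,0,0,0,-0.2,-1,3,1.5,0,0,0,-0.2,-1,5.5,1.5,0,0,0,-0.2,-1,6.5,1.5,0,0,0,-0.2,-1,6.5,1.5,0,0,0,-0.2,-1,6.5,1.5,0,0,0,-0.2,-1,6.5,1.5]

```text
clock: 21.25
tcp_pos: [477.6, 270.0, 134.9]
eef_rot: [-3.111, -0.437, -0.001]
ft_force: [-0.2, 0.2, -0.7]
gripper_width: 24.9
```

```bash
python3 - <<'E'
from h import *
f=snapshot("side");crop(f["frame"],300,260,140,150,4,"pics/d13.png",.9)
f=snapshot("scene");crop(f["frame"],360,100,140,150,4,"pics/s13.png",.9)
E
python3 wv.py pics/w13.png "[(472,275.7,50,56),(477.5,272,50,56)]"
python3 mv.py 474.5 275 113|head -2
```

```text
[477.7 270.2 135.3]
clk 21.45 tcp [477.7 270.2 135.2] F [-0.3 -0.5 -1.1] w 24.6
shift cm [-0.17 -0.55  2.22]
```

View pics/w13.png

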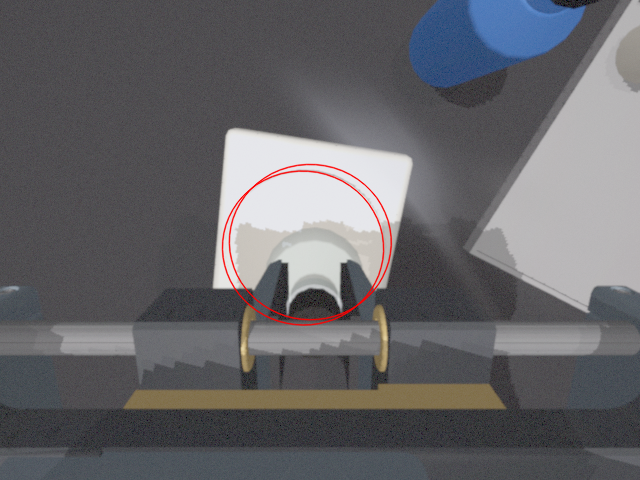

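View pics/d13.png

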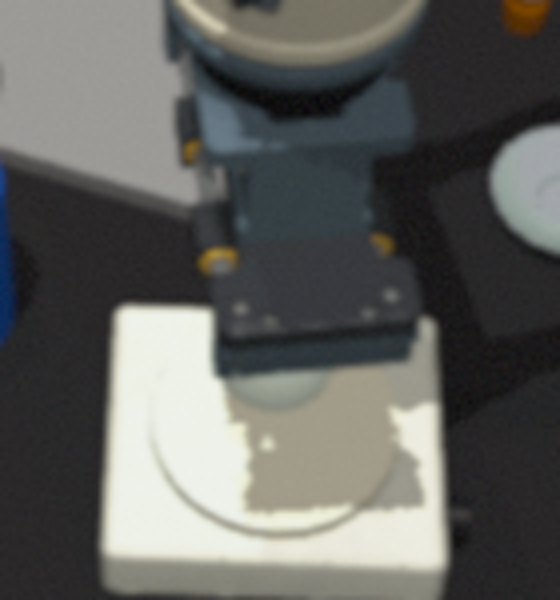

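View pics/s13.png

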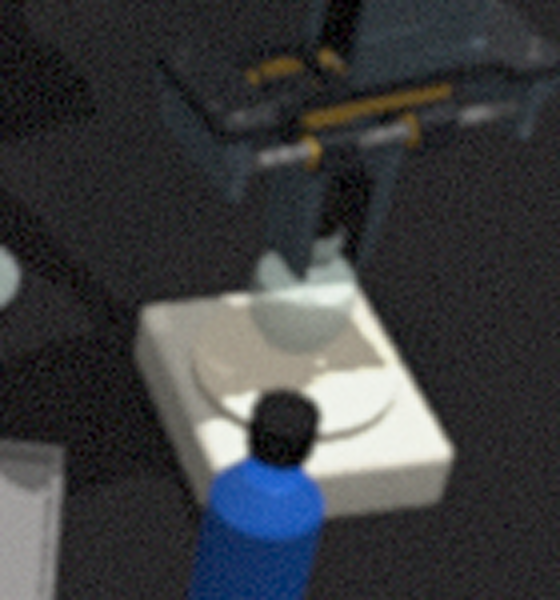

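```bash
python3 - <<'E'
from h import *
s=readout.read_state(); d=snapshot("wrist");Rm=R.from_rotvec(s["eef_rot"]).as_matrix();T=d["T_tool_cam"]
c=Rm@T[:3,3]+s["tcp_pos"]
W=[]
for uv in [(229,128),(413,156),(214,289),(389,288)]:
    r=Rm@T[:3,:3]@np.linalg.solve(d["intrinsics"],[*uv,1]); W.append(c+r*(40-c[2])/r[2]); print(W[-1].round(1))
a,b=W[0][:2],W[1][:2]; m=(a+b)/2; n=(b-a)/np.linalg.norm(b-a); print(np.linalg.norm(b-a), m, "centre", m+75*np.array([n[1],-n[0]]), m-75*np.array([n[1],-n[0]]))
E
```

```text
[538.3 345.   40. ]
[554.8 221.6  40. ]
[422.8 330.8  40. ]
[459.4 205.8  40. ]
124.51578555592538 [546.56577203 283.30353553] centre [472.22374879 273.39073667] [620.90779526 293.21633439]
```

Call:
carry_out:
  motion: [0,0,0,-0.15,-0.25,0.5,1.5,0,0,0,-0.3,-0.5,1.2,1.5,0,0,0,-0.3,-0.5,1.8,1.5,0,0,0,-0.3,-0.5,2.2,1.5,0,0,0,-0.3,-0.5,2.2,1.5,0,0,0,-0.3,-0.5,2.2,1.5,0,0,0,-0.3,-0.5,2.2,1.5]

```text
clock: 22.08
tcp_pos: [472.7, 274.1, 112.0]
eef_rot: [3.111, 0.438, -0.001]
ft_force: [-0.1, -0.5, -1.7]
gripper_width: 24.6
```

```bash
python3 mv.py 473.5 274 112.5|head -2;  python3 - <<'E'
from h import *
f=snapshot("side");crop(f["frame"],300,260,140,150,4,"pics/d14.png",.9)
f=snapshot("scene");crop(f["frame"],360,100,140,150,4,"pics/s14.png",.9)
E
```

```text
clk 22.0833 tcp [472.7 274.1 112. ] F [-0.1 -0.5 -1.7] w 24.6
shift cm [ 0.08  0.03 -0.05]
```

View pics/s14.png

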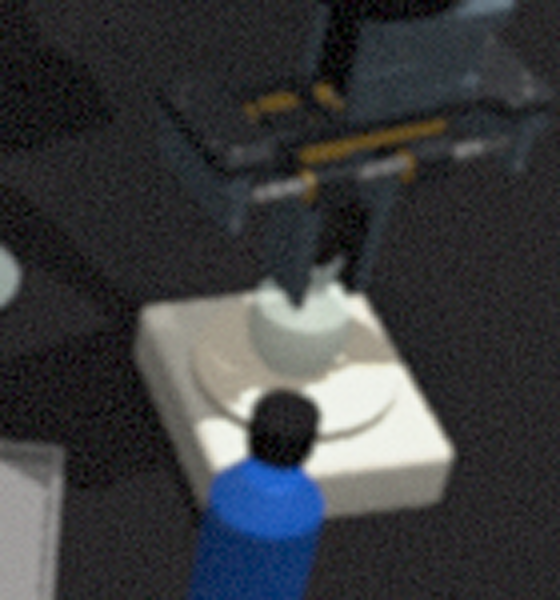

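```bash
python3 mv.py 473.5 274 112.5|head -2;  python3 - <<'E'
from h import *
from fit import rings
f=snapshot("scene"); d=snapshot("side")
for g,x0,y0,nm in ((f,360,100,"s15"),(d,300,260,"d15")):
    im=g["frame"][:,:,::-1][y0:y0+150,x0:x0+140]; im=cv2.resize(im,None,fx=4,fy=4,interpolation=cv2.INTER_CUBIC)
    for rr,c in (([(0,56)],(0,0,255)),([(0,17)],(0,255,0)),([(26,28)],(0,255,0))):
        q=(proj(g,rings(473.5,274,50,rr))-[x0,y0]+.5)*4-.5
        cv2.polylines(im,[q.round().astype(int)],True,c,1,cv2.LINE_AA)
    cv2.imwrite(f"pics/{nm}.png",im)
a=cv2.imread("pics/s15.png");b=cv2.imread("pics/d15.png");cv2.imwrite("pics/sd15.png",cv2.resize(np.hstack([a,b]),(800,429)))
E
```

```text
clk 22.1833 tcp [472.8 274.1 112.1] F [-0.1 -0.7 -0.1] w 24.4
shift cm [ 0.07  0.03 -0.04]
```

View pics/sd15.png

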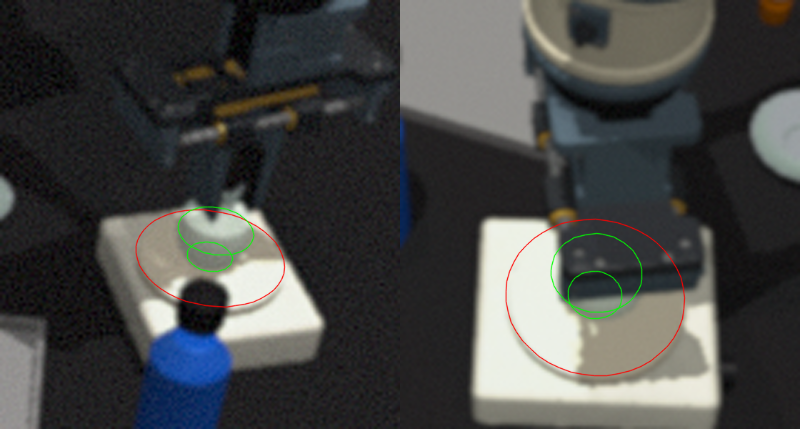

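Call:
carry_out:
  motion: [0,0,0,0,0,0,3,0,0,0,0,0,0,4,0,0,0,0,0,0,5,0,0,0,0,0,0,5,0,0,0,0,0,-0.5,5,0,0,0,0,0,-2.5,5,0,0,0,0,0,-5.5,5,0,0,0,0,0,-9,5]

```text
clock: 22.95
tcp_pos: [471.9, 273.7, 202.7]
eef_rot: [3.11, 0.438, -0.004]
ft_force: [1.3, 0.7, 0.4]
gripper_width: 49.8
```

```bash
python3 mv.py 605.4 -314.1 215|head -2;  python3 - <<'E'
from h import *
from fit import rings
f=snapshot("scene"); d=snapshot("side")
for g,x0,y0,nm in ((f,360,100,"s15"),(d,300,260,"d15")):
    im=g["frame"][:,:,::-1][y0:y0+150,x0:x0+140]; im=cv2.resize(im,None,fx=4,fy=4,interpolation=cv2.INTER_CUBIC)
    for rr,c in (([(0,56)],(0,0,255)),([(0,17)],(0,255,0)),([(26,28)],(0,255,0)),([(90,12.5)],(0,255,0))):
        q=(proj(g,rings(473.5,274,50,rr))-[x0,y0]+.5)*4-.5
        cv2.polylines(im,[q.round().astype(int)],True,c,1,cv2.LINE_AA)
    cv2.imwrite(f"pics/{nm}.png",im)
a=cv2.imread("pics/s15.png");b=cv2.imread("pics/d15.png");cv2.imwrite("pics/sd16.png",cv2.resize(np.hstack([a,b]),(800,429)))
E
```

```text
clk 22.95 tcp [471.9 273.7 202.7] F [1.3 0.7 0.4] w 49.8
shift cm [-3.4  60.18 -1.2 ]
```

View pics/sd16.png

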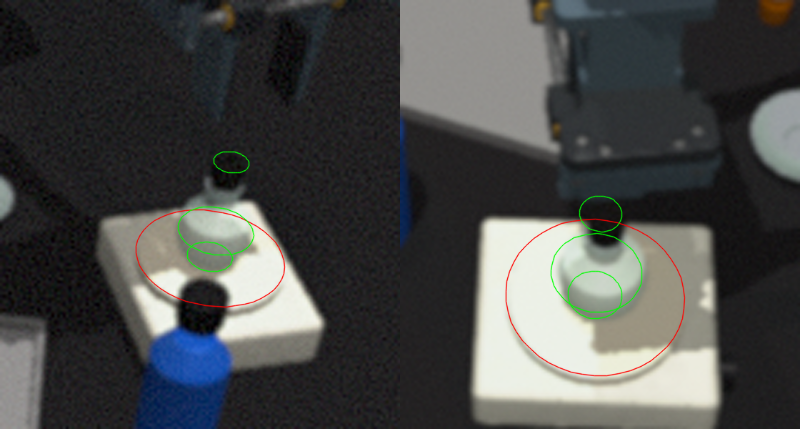

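Call:
carry_out:
  motion: [0,0,0,-0.1,3,-0.8,6,0,0,0,-0.4,7,-0.8,6,0,0,0,-0.7,11.1,-0.8,6,0,0,0,-1,15.2,-0.8,6,0,0,0,-1.2,19.3,-0.8,6,0,0,0,-1.4,23.4,-0.8,6,0,0,0,-1.6,27.5,-0.8,6,0,0,0,-1.8,31.6,-0.8,6]

```text
clock: 23.72
tcp_pos: [542.8, -36.6, 210.6]
eef_rot: [3.111, 0.438, 0.001]
ft_force: [1.1, 1.5, 0.0]
gripper_width: 60.0
```

```bash
python3 mv.py 605.4 -314.1 205|head -2
```

```text
clk 23.7167 tcp [542.8 -36.6 210.6] F [1.1 1.5 0. ] w 60.0
shift cm [-1.65 28.4   0.56]
```

Call:
carry_out:
  motion: [0,0,0,-0.2,4,0.2,6,0,0,0,-0.5,8,0.5,6,0,0,0,-0.7,12,0.5,6,0,0,0,-0.9,16,0.5,6,0,0,0,-1.2,20,0.5,6,0,0,0,-1.4,24,0.5,6,0,0,0,-1.6,27,0.5,6,0,0,0,-1.65,28.4,0.5,6]

```text
clock: 24.38
tcp_pos: [605.5, -316.2, 205.1]
eef_rot: [3.11, 0.434, 0.0]
ft_force: [-0.5, -1.0, 0.6]
gripper_width: 59.8
```

Call:
carry_out:
  motion: [0,0,0,0,0,0,6,0,0,0,0,0,0,6,0,0,0,0,0,0,6]

```text
clock: 24.63
tcp_pos: [605.1, -311.2, 205.2]
eef_rot: [-3.11, -0.438, 0.001]
ft_force: [-0.4, 0.0, 0.7]
gripper_width: 59.9
```

```bash
python3 wv.py pics/w17.png "[(605.4,-314,151,16),(605.4,-314,128,16),(527.5,-300.9,160,16)]"
python3 mv.py 605.4 -314.1 127.3|head -2
```

```text
[ 605.2 -310.9  205.4]
clk 24.7333 tcp [ 605.3 -310.9  205.5] F [ 0.2 -0.7  0.4] w 60.5
shift cm [-0.08  0.31  7.82]
```

View pics/w17.png

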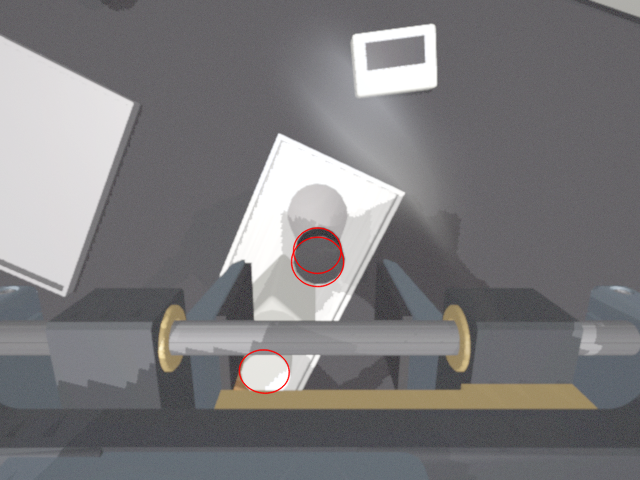

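Call:
carry_out:
  motion: [0,0,0,-0.05,0.3,1,6,0,0,0,-0.05,0.3,3.5,6,0,0,0,-0.05,0.3,6,6,0,0,0,-0.05,0.3,7.4,6,0,0,0,-0.05,0.3,7.75,6,0,0,0,-0.05,0.3,7.75,6,0,0,0,-0.05,0.3,7.75,6,0,0,0,-0.05,0.3,7.75,6]

```text
clock: 25.4
tcp_pos: [606.4, -315.3, 129.1]
eef_rot: [3.11, 0.438, 0.002]
ft_force: [-0.3, -0.2, 0.1]
gripper_width: 59.9
```

```bash
python3 mv.py 605.4 -314.1 127.3|head -2
```

```text
clk 25.4 tcp [ 606.4 -315.3  129.1] F [-0.3 -0.2  0.1] w 59.9
shift cm [-0.06 -0.15  0.18]
```

Call:
carry_out:
  motion: [0,0,0,-0.05,-0.1,0.1,6,0,0,0,-0.05,-0.1,0.1,6,0,0,0,-0.05,-0.1,0.1,6,0,0,0,-0.05,-0.1,0.1,2.5,0,0,0,-0.05,-0.1,0.1,2.5,0,0,0,-0.05,-0.1,0.1,2.5,0,0,0,-0.05,-0.1,0.1,2.5,0,0,0,-0.05,-0.1,0.1,2.5]

```text
clock: 26.07
tcp_pos: [605.0, -314.3, 126.9]
eef_rot: [3.111, 0.438, 0.0]
ft_force: [0.2, 1.1, 0.7]
gripper_width: 31.4
```

```bash
python3 mv.py 591.7 81.5 200|head -2
```

```text
clk 26.0667 tcp [ 605.  -314.3  126.9] F [0.2 1.1 0.7] w 31.4
shift cm [  9.65 -38.4   -7.31]
```

Call:
carry_out:
  motion: [0,0,0,0,0,-0.5,2.5,0,0,0,0,0,-3,2.5,0,0,0,0.1,-0.5,-5.8,2.5,0,0,0,0.5,-2,-7,2.5,0,0,0,1.2,-4.8,-7,2.5,0,0,0,2.1,-8.3,-7,2.5,0,0,0,3,-12,-7,2.5,0,0,0,4,-15.8,-7,2.5]

```text
clock: 26.73
tcp_pos: [599.0, -149.2, 196.7]
eef_rot: [-3.111, -0.437, 0.0]
ft_force: [0.7, -0.7, -1.8]
gripper_width: 31.4
```

```bash
python3 mv.py 591.7 81.5 190|head -2
```

```text
clk 26.7333 tcp [ 599.  -149.2  196.7] F [ 0.7 -0.7 -1.8] w 31.4
shift cm [  5.66 -22.38   0.68]
```

Call:
carry_out:
  motion: [0,0,0,1,-3.9,0,2.5,0,0,0,2,-7.8,0,2.5,0,0,0,3,-11.7,0,2.5,0,0,0,4,-15.6,0,2.5,0,0,0,4.8,-19,0.3,2.5,0,0,0,5.4,-21.3,0.6,2.5,0,0,0,5.7,-22.4,0.7,2.5,0,0,0,5.7,-22.4,0.7,2.5]

```text
clock: 27.4
tcp_pos: [591.8, 82.5, 189.5]
eef_rot: [-3.11, -0.442, 0.001]
ft_force: [-0.5, -0.2, -2.8]
gripper_width: 31.3
```

Call:
carry_out:
  motion: [0,0,0,0,0,1,2.5,0,0,0,0,0,2.5,2.5,0,0,0,0,0,4,2.5,0,0,0,0,0,4.8,2.5,0,0,0,0,0,4.8,2.5,0,0,0,0,0,4.8,2.5]

```text
clock: 27.9
tcp_pos: [592.6, 78.9, 141.6]
eef_rot: [-3.111, -0.437, 0.001]
ft_force: [-0.3, 0.6, -3.0]
gripper_width: 31.4
```

```bash
python3 - <<'E'
from h import *
d=snapshot("side");crop(d["frame"],250,150,170,160,4,"pics/d18.png",.7)
E
python3 mv.py 592 81.4 128.0|head -2
```

```text
clk 27.95 tcp [593.   79.1 142.2] F [ 0.1  0.5 -2.4] w 31.4
shift cm [-0.04 -0.25  1.42]
```

View pics/d18.png

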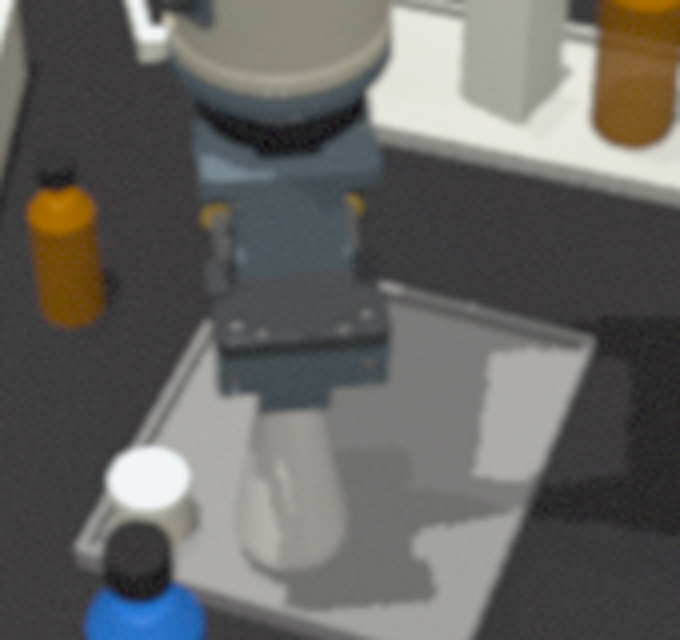

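Call:
carry_out:
  motion: [0,0,0,-0.05,-0.2,0.7,2.5,0,0,0,-0.05,-0.25,1.2,2.5,0,0,0,-0.05,-0.25,1.45,2.5,0,0,0,-0.05,-0.25,1.45,2.5,0,0,0,-0.05,-0.25,1.45,2.5,0,0,0,-0.05,-0.25,1.45,2.5]

```text
clock: 28.45
tcp_pos: [591.6, 82.0, 127.4]
eef_rot: [3.111, 0.438, 0.0]
ft_force: [-0.1, -0.8, -1.7]
gripper_width: 31.3
```

```bash
python3 mv.py 592 81.4 127.5|head -2
```

```text
clk 28.45 tcp [591.6  82.  127.4] F [-0.1 -0.8 -1.7] w 31.3
shift cm [ 0.03  0.07 -0.01]
```

Call:
carry_out:
  motion: [0,0,0,0,0,0.05,2.5,0,0,0,0,0,0.05,6,0,0,0,0,0,0.05,6,0,0,0,0,0,0,6,0,0,0,0,0,-0.5,6,0,0,0,0,0,-2.5,6,0,0,0,0,0,-5,6,0,0,0,-0.4,1,-7,6]

```text
clock: 29.12
tcp_pos: [590.7, 72.3, 199.1]
eef_rot: [-3.11, -0.44, -0.001]
ft_force: [0.7, 0.6, 0.9]
gripper_width: 60.0
```

```bash
python3 mv.py 527.5 -300.9 205|head -2; python3 - <<'E'
from h import *
d=snapshot("side");crop(d["frame"],260,170,160,150,5,"pics/d19.png",.7)
E
```

```text
clk 29.1167 tcp [590.7  72.3 199.1] F [0.7 0.6 0.9] w 60.0
shift cm [-16.42  34.11  -0.61]
```

View pics/d19.png

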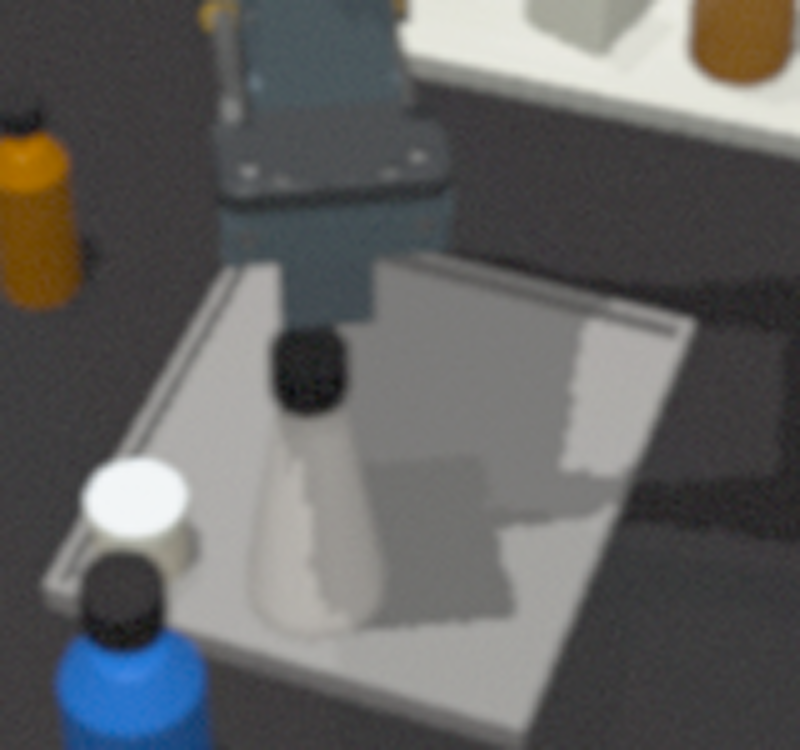

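Call:
carry_out:
  motion: [0,0,0,-1.6,3.4,-0.2,6,0,0,0,-3.4,7,-0.5,6,0,0,0,-5.1,10.6,-0.6,6,0,0,0,-6.9,14.3,-0.6,6,0,0,0,-8.6,18,-0.6,6,0,0,0,-10.4,21.6,-0.6,6,0,0,0,-12.1,25.3,-0.6,6,0,0,0,-13.8,28.8,-0.6,6]

```text
clock: 29.83
tcp_pos: [536.8, -245.9, 203.8]
eef_rot: [3.11, 0.438, 0.001]
ft_force: [1.1, 0.7, 0.2]
gripper_width: 59.9
```

```bash
python3 mv.py 527.5 -300.9 205|head -2
```

```text
clk 29.8333 tcp [ 536.8 -245.9  203.8] F [1.1 0.7 0.2] w 59.9
shift cm [-2.41  5.03 -0.11]
```

Call:
carry_out:
  motion: [0,0,0,-1.4,2.8,0,6,0,0,0,-2.2,4.5,0,6,0,0,0,-2.4,5,0,6,0,0,0,-2.4,5,0,6,0,0,0,-2.4,5,0,6,0,0,0,-2.4,5,0,6]

```text
clock: 30.33
tcp_pos: [528.3, -297.0, 203.5]
eef_rot: [-3.11, -0.44, 0.0]
ft_force: [0.2, 0.3, 0.2]
gripper_width: 60.3
```

```bash
python3 mv.py 527.5 -300.9 136.8|head -2
```

```text
clk 30.3333 tcp [ 528.3 -297.   203.5] F [0.2 0.3 0.2] w 60.3
shift cm [-0.19  0.35  6.67]
```

Call:
carry_out:
  motion: [0,0,0,-0.2,0.35,1,6,0,0,0,-0.2,0.35,3,6,0,0,0,-0.2,0.35,5,6,0,0,0,-0.2,0.35,6.3,6,0,0,0,-0.2,0.35,6.7,6,0,0,0,-0.2,0.35,6.7,6,0,0,0,-0.2,0.35,6.7,6,0,0,0,-0.2,0.35,6.7,6]

```text
clock: 31.0
tcp_pos: [527.7, -302.4, 137.2]
eef_rot: [3.11, 0.438, 0.002]
ft_force: [0.1, -0.1, 0.1]
gripper_width: 60.0
```

```bash
python3 mv.py 527.5 -300.9 136.8|head -2;  python3 - <<'E'
from h import *
d=snapshot("side");crop(d["frame"],300,60,160,150,5,"pics/d20.png",.7)
E
```

```text
clk 31.0 tcp [ 527.7 -302.4  137.2] F [ 0.1 -0.1  0.1] w 60.0
shift cm [ 0.02 -0.15  0.04]
```

View pics/d20.png

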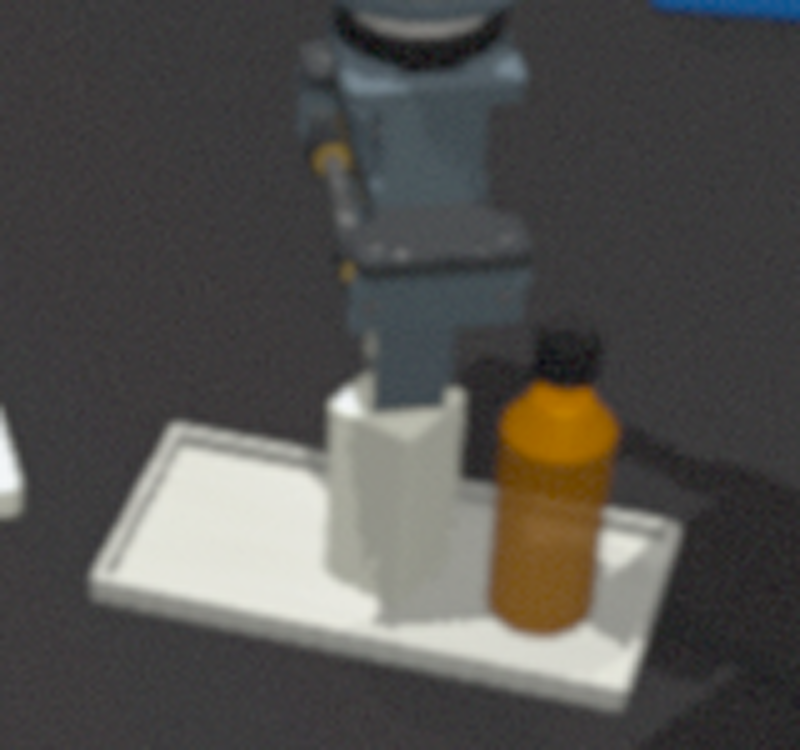

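Call:
carry_out:
  motion: [0,0,0,0.1,-0.15,0,6,0,0,0,0.1,-0.15,0,6,0,0,0,0.1,-0.15,0,6,0,0,0,0.1,-0.15,0,2.5,0,0,0,0.1,-0.15,0,2.5,0,0,0,0.1,-0.15,0,2.5,0,0,0,0.1,-0.15,0,2.5,0,0,0,0.1,-0.15,0,2.5]

```text
clock: 31.72
tcp_pos: [527.7, -300.6, 136.3]
eef_rot: [-3.111, -0.438, 0.0]
ft_force: [0.5, -0.8, -0.4]
gripper_width: 31.5
```

```bash
python3 mv.py 572.7 -64.0 190|head -2
```

```text
clk 31.7167 tcp [ 527.7 -300.6  136.3] F [ 0.5 -0.8 -0.4] w 31.5
shift cm [ 10.86 -21.5   -5.37]
```

Call:
carry_out:
  motion: [0,0,0,0,0,-0.5,2.5,0,0,0,0,0,-3,2.5,0,0,0,0,0,-5,2.5,0,0,0,0.8,-1.5,-5.5,2.5,0,0,0,2.2,-4.3,-5.5,2.5,0,0,0,3.9,-7.6,-5.5,2.5,0,0,0,5.6,-11.1,-5.5,2.5,0,0,0,7.3,-14.5,-5.5,2.5]

```text
clock: 32.38
tcp_pos: [557.6, -139.5, 191.6]
eef_rot: [-3.111, -0.437, 0.0]
ft_force: [0.8, -0.5, -2.0]
gripper_width: 31.4
```

```bash
python3 mv.py 572.7 -64.0 190|head -2
```

```text
clk 32.3833 tcp [ 557.6 -139.5  191.6] F [ 0.8 -0.5 -2. ] w 31.4
shift cm [ 3.53 -6.84  0.16]
```

Call:
carry_out:
  motion: [0,0,0,1.5,-3,0,2.5,0,0,0,2.8,-5.4,0,2.5,0,0,0,3.5,-6.8,0.5,2.5,0,0,0,3.5,-6.8,2,2.5,0,0,0,3.5,-6.8,3.5,2.5,0,0,0,3.5,-6.8,4,2.5,0,0,0,3.5,-6.8,4,2.5,0,0,0,3.5,-6.8,4,2.5]

```text
clock: 33.05
tcp_pos: [572.7, -66.2, 151.7]
eef_rot: [-3.111, -0.438, 0.0]
ft_force: [0.1, -0.6, -2.4]
gripper_width: 31.2
```

```bash
python3 mv.py 572.7 -64.0 136.7|head -2
```

```text
clk 33.05 tcp [572.7 -66.2 151.7] F [ 0.1 -0.6 -2.4] w 31.2
shift cm [ 0.06 -0.21  1.5 ]
```

Call:
carry_out:
  motion: [0,0,0,0,-0.15,0.7,2.5,0,0,0,0,-0.15,1.2,2.5,0,0,0,0,-0.15,1.5,2.5,0,0,0,0,-0.15,1.5,2.5,0,0,0,0,-0.15,1.5,2.5,0,0,0,0,-0.15,1.5,2.5]

```text
clock: 33.55
tcp_pos: [572.2, -64.6, 136.3]
eef_rot: [-3.111, -0.438, 0.0]
ft_force: [-0.2, 0.4, -2.3]
gripper_width: 31.5
```

```bash
python3 mv.py 572.7 -64.0 136.5|head -2
```

```text
clk 33.55 tcp [572.2 -64.6 136.3] F [-0.2  0.4 -2.3] w 31.5
shift cm [ 0.07 -0.05 -0.02]
```

Call:
carry_out:
  motion: [0,0,0,0.05,-0.05,0,2.5,0,0,0,0.05,-0.05,0.05,2.5,0,0,0,0.05,-0.05,0.05,2.5]

```text
clock: 33.8
tcp_pos: [572.8, -63.9, 136.1]
eef_rot: [3.111, 0.438, 0.001]
ft_force: [-0.4, 0.3, 2.4]
gripper_width: 31.0
```

Call:
carry_out:
  motion: [0,0,0,0,0,0,6,0,0,0,0,0,0,6,0,0,0,0,0,0,6,0,0,0,0,0,-0.5,6,0,0,0,0,0,-2.5,6,0,0,0,0,0,-5,6,0,0,0,-0.5,0.5,-7,6,0,0,0,-2,2,-7.3,6]

```text
clock: 34.47
tcp_pos: [561.2, -87.9, 212.7]
eef_rot: [3.109, 0.441, 0.008]
ft_force: [0.4, 0.2, -0.1]
gripper_width: 60.1
```

```bash
python3 mv.py 446.7 -288.5 210|head -2; python3 - <<'E'
from h import *
d=snapshot("side");crop(d["frame"],260,170,160,150,5,"pics/d21.png",.7)
E
```

```text
clk 34.4667 tcp [561.2 -87.9 212.7] F [ 0.4  0.2 -0.1] w 60.1
shift cm [-16.58  16.09   0.22]
```

View pics/d21.png

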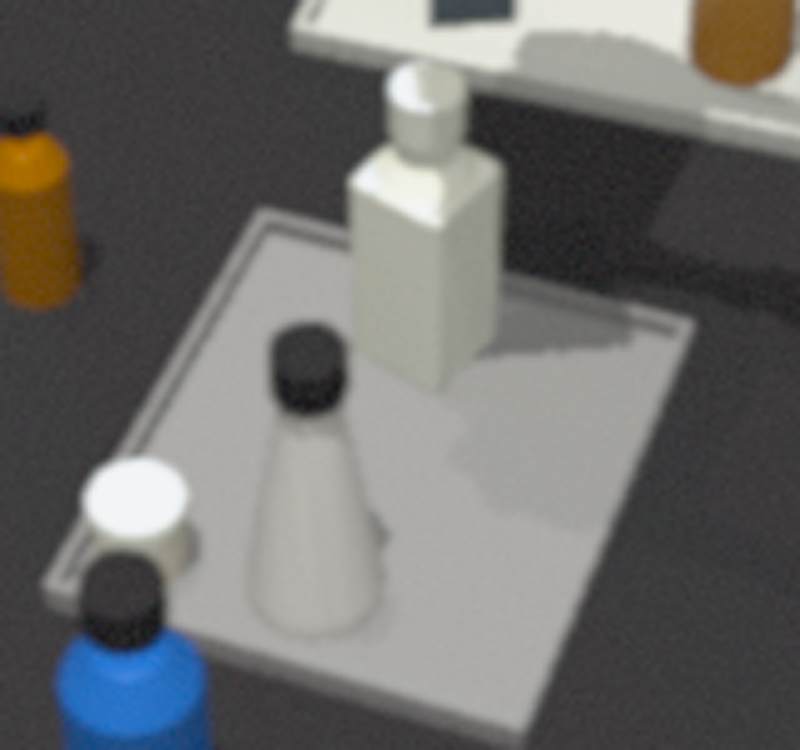

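Call:
carry_out:
  motion: [0,0,0,-2.8,2.7,0,6,0,0,0,-5.7,5.5,0,6,0,0,0,-8.6,8.3,0,6,0,0,0,-11.5,11.1,0,6,0,0,0,-14,13.6,0,6,0,0,0,-15.8,15.3,0,6,0,0,0,-16.5,16,0,6,0,0,0,-16.5,16,0,6]

```text
clock: 35.18
tcp_pos: [443.6, -289.7, 209.0]
eef_rot: [3.111, 0.434, -0.0]
ft_force: [0.6, 0.5, -0.9]
gripper_width: 60.3
```

Call:
carry_out:
  motion: [0,0,0,0,0,0,6,0,0,0,0,0,0,6,0,0,0,0,0,0,6]

```text
clock: 35.43
tcp_pos: [445.1, -286.9, 208.9]
eef_rot: [-3.11, -0.44, -0.0]
ft_force: [0.1, -0.0, 0.7]
gripper_width: 60.2
```

```bash
python3 mv.py 446.7 -288.5 146.8|head -2
```

```text
clk 35.4333 tcp [ 445.1 -286.9  208.9] F [ 0.1 -0.   0.7] w 60.2
shift cm [0.1  0.2  6.21]
```

Call:
carry_out:
  motion: [0,0,0,0.1,0.2,1,6,0,0,0,0.1,0.2,3,6,0,0,0,0.1,0.2,5,6,0,0,0,0.1,0.2,6,6,0,0,0,0.1,0.2,6.2,6,0,0,0,0.1,0.2,6.2,6,0,0,0,0.1,0.2,6.2,6,0,0,0,0.1,0.2,6.2,6]

```text
clock: 36.1
tcp_pos: [446.5, -290.0, 147.7]
eef_rot: [3.11, 0.438, 0.001]
ft_force: [0.0, -0.3, 1.4]
gripper_width: 60.0
```

```bash
python3 mv.py 446.7 -288.5 146.8|head -2;  python3 - <<'E'
from h import *
d=snapshot("side");crop(d["frame"],300,60,160,150,5,"pics/d22.png",.7)
E
```

```text
clk 36.1 tcp [ 446.5 -290.   147.7] F [ 0.  -0.3  1.4] w 60.0
shift cm [ 0.06 -0.14  0.09]
```

View pics/d22.png

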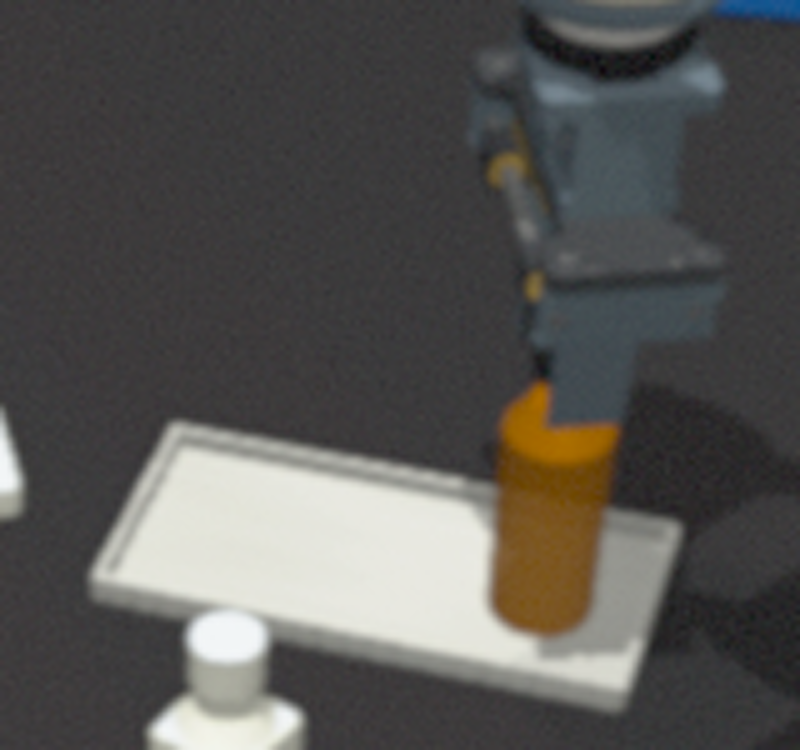

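Call:
carry_out:
  motion: [0,0,0,0.1,-0.1,0.05,6,0,0,0,0.1,-0.1,0.05,6,0,0,0,0.1,-0.1,0.05,6,0,0,0,0.1,-0.1,0.05,2.5,0,0,0,0.1,-0.1,0.05,2.5,0,0,0,0.1,-0.1,0.05,2.5,0,0,0,0.1,-0.1,0.05,2.5,0,0,0,0.1,-0.1,0.05,2.5]

```text
clock: 36.82
tcp_pos: [446.7, -288.4, 146.3]
eef_rot: [-3.111, -0.438, 0.0]
ft_force: [-0.8, 1.4, -0.7]
gripper_width: 31.1
```

```bash
python3 mv.py 543.1 17.0 325|head -2
```

```text
clk 36.8167 tcp [ 446.7 -288.4  146.3] F [-0.8  1.4 -0.7] w 31.1
shift cm [ 17.7  -26.69 -17.86]
```

Call:
carry_out:
  motion: [0,0,0,0,0,-0.5,2.5,0,0,0,0,0,-3,2.5,0,0,0,0,0,-6.5,2.5,0,0,0,0,0,-10,2.5,0,0,0,0.5,-0.8,-13.5,2.5,0,0,0,1.5,-2.3,-16.2,2.5,0,0,0,3,-4.5,-17.5,2.5,0,0,0,5,-7.5,-17.8,2.5]

```text
clock: 37.48
tcp_pos: [474.8, -203.4, 327.6]
eef_rot: [3.108, 0.434, 0.006]
ft_force: [1.6, 0.3, -2.4]
gripper_width: 31.0
```

```bash
python3 mv.py 543.1 17.0 325|head -2
```

```text
clk 37.4833 tcp [ 474.8 -203.4  327.6] F [ 1.6  0.3 -2.4] w 31.0
shift cm [ 12.61 -19.33   0.23]
```

Call:
carry_out:
  motion: [0,0,0,2,-3.2,0,2.5,0,0,0,4.2,-6.5,0,2.5,0,0,0,6.4,-9.8,0,2.5,0,0,0,8.6,-13.1,0,2.5,0,0,0,10.6,-16.2,0,2.5,0,0,0,12,-18.4,0,2.5,0,0,0,12.6,-19.3,0,2.5,0,0,0,12.6,-19.3,0,2.5]

```text
clock: 38.15
tcp_pos: [542.1, 19.9, 324.4]
eef_rot: [-3.11, -0.442, 0.0]
ft_force: [-1.0, -0.5, -2.3]
gripper_width: 31.2
```

Call:
carry_out:
  motion: [0,0,0,0,0,0,2.5,0,0,0,0,0,0,2.5,0,0,0,0,0,0,2.5]

```text
clock: 38.4
tcp_pos: [541.6, 16.5, 324.4]
eef_rot: [3.111, 0.436, -0.0]
ft_force: [-0.1, 0.4, -2.6]
gripper_width: 31.3
```

```bash
python3 mv.py 543.1 17.0 146.5|head -2
```

```text
clk 38.4 tcp [541.6  16.5 324.4] F [-0.1  0.4 -2.6] w 31.3
shift cm [ 1.600e-01 -1.000e-02  1.779e+01]
```

Call:
carry_out:
  motion: [0,0,0,0.1,0,1,2.5,0,0,0,0.1,0,3.5,2.5,0,0,0,0.1,0,6.5,2.5,0,0,0,0.1,0,9.5,2.5,0,0,0,0.1,0,12.5,2.5,0,0,0,0.1,0,15,2.5,0,0,0,0.1,0,16,2.5,0,0,0,0.1,0,16.2,2.5]

```text
clock: 39.07
tcp_pos: [541.5, 17.5, 160.3]
eef_rot: [-3.11, -0.437, 0.006]
ft_force: [0.2, 0.4, -2.2]
gripper_width: 31.2
```

Call:
carry_out:
  motion: [0,0,0,0,0,0,2.5,0,0,0,0,0,0,2.5,0,0,0,0,0,0,2.5]

```text
clock: 39.32
tcp_pos: [543.8, 17.8, 163.8]
eef_rot: [3.11, 0.438, 0.004]
ft_force: [-0.3, -0.6, -2.1]
gripper_width: 31.6
```

```bash
python3 mv.py 543.1 17.0 146.5|head -2;  python3 - <<'E'
from h import *
d=snapshot("scene");crop(d["frame"],230,90,160,180,3.3,"pics/s23.png",.7)
E
```

```text
clk 39.3167 tcp [543.8  17.8 163.8] F [-0.3 -0.6 -2.1] w 31.6
shift cm [-0.09  0.06  1.73]
```

View pics/s23.png

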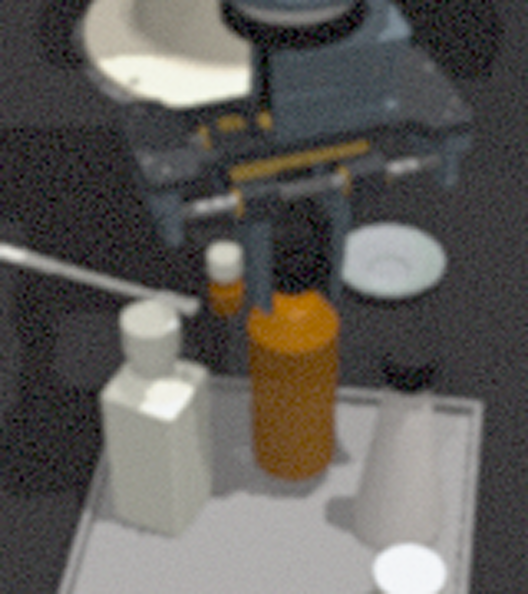

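Call:
carry_out:
  motion: [0,0,0,-0.05,0.05,0.7,2.5,0,0,0,-0.05,0.05,1.2,2.5,0,0,0,-0.05,0.05,1.5,2.5,0,0,0,-0.05,0.05,1.6,2.5,0,0,0,-0.05,0.05,1.6,2.5,0,0,0,-0.05,0.05,1.6,2.5,0,0,0,-0.05,0.05,1.6,2.5]

```text
clock: 39.95
tcp_pos: [542.4, 17.4, 146.3]
eef_rot: [-3.111, -0.438, 0.0]
ft_force: [-0.4, 0.7, 0.7]
gripper_width: 31.2
```

```bash
python3 mv.py 543.1 17.0 146.3|head -2
```

```text
clk 39.95 tcp [542.4  17.4 146.3] F [-0.4  0.7  0.7] w 31.2
shift cm [0.05 0.06 0.  ]
```

Contact is made (0.7 N against about −2.5 N hanging). Now I'll release and retreat straight up.

Call:
carry_out:
  motion: [0,0,0,0,0,0,6,0,0,0,0,0,0,6,0,0,0,0,0,0,6,0,0,0,0,0,-0.5,6,0,0,0,0,0,-2.5,6,0,0,0,0,0,-5,6,0,0,0,0,0,-8,6,0,0,0,0,0,-11,6]

```text
clock: 40.62
tcp_pos: [542.0, 17.4, 257.8]
eef_rot: [-3.111, -0.438, 0.001]
ft_force: [0.3, 0.5, 0.9]
gripper_width: 60.0
```

Call:
carry_out:
  motion: [0,0,0,0,0,-3,6,0,0,0,-3,0,-6,6,0,0,0,-6,0,-8,6,0,0,0,-9,0,-8,6,0,0,0,-10,0,-8,6,0,0,0,-10,0,-8,6,0,0,0,-10,0,-8,6]

```text
clock: 41.2
tcp_pos: [446.6, -10.3, 336.6]
eef_rot: [3.111, 0.437, 0.001]
ft_force: [0.9, -0.2, -1.0]
gripper_width: 60.0
```

```bash
python3 - <<'E'
from h import *
s,d=snapshot("scene"),snapshot("side")
z=np.load("cal.npz")
def lab(x0,y0,n,o): 
    a=cv2.resize(n[y0:y0+150,x0:x0+160,::-1],None,fx=2.5,fy=2.5,interpolation=cv2.INTER_CUBIC);b=cv2.resize(o[y0:y0+150,x0:x0+160,::-1],None,fx=2.5,fy=2.5,interpolation=cv2.INTER_CUBIC);return np.hstack([b,a])
cv2.imwrite("pics/cmp_d.png",lab(260,170,d["frame"],z["dframe"]))
cv2.imwrite("pics/cmp_s.png",lab(230,150,s["frame"],z["sframe"]))
cv2.imwrite("pics/fin_s.png",s["frame"][:,:,::-1])
# template shifts of caps, side and scene
for nm,n,o,boxes in (("side",d["frame"],z["dframe"],{"round":(342,205,22,25),"square":(334,178,24,26),"cone":(311,232,24,66),"jar":(273,257,30,25)}),("scene",s["frame"],z["sframe"],{"round":(303,180,30,25),"square":(260,178,35,75),"cone":(335,195,40,60),"jar":(340,252,28,32)})):
    for k,(x,y,w,h) in boxes.items():
        t=cv2.cvtColor(o[y:y+h,x:x+w],cv2.COLOR_RGB2GRAY); f=cv2.cvtColor(n[y-8:y+h+8,x-8:x+w+8],cv2.COLOR_RGB2GRAY)
        r=cv2.matchTemplate(cv2.resize(f,None,fx=5,fy=5,interpolation=cv2.INTER_CUBIC),cv2.resize(t,None,fx=5,fy=5,interpolation=cv2.INTER_CUBIC),cv2.TM_CCOEFF_NORMED); _,m,_,l=cv2.minMaxLoc(r); print(nm,k,round(m,3),"shift px",l[0]/5-8,l[1]/5-8)
st=readout.read_state();print(st["clock"],st["tcp_pos"],st["ft_force"])
E
```

```text
side round 0.997 shift px 0.0 0.40000000000000036
side square 0.998 shift px 0.1999999999999993 0.1999999999999993
side cone 0.933 shift px -0.20000000000000018 1.1999999999999993
side jar 1.0 shift px 0.0 0.0
scene round 0.983 shift px 0.8000000000000007 0.0
scene square 0.976 shift px 0.1999999999999993 -0.20000000000000018
scene cone 0.997 shift px 0.0 0.0
scene jar 0.999 shift px 0.0 0.0
41.3 [447.26826571 -10.11792358 336.14881398] [ 0.35638611 -0.09526837 -1.02751204]
```

View pics/cmp_d.png

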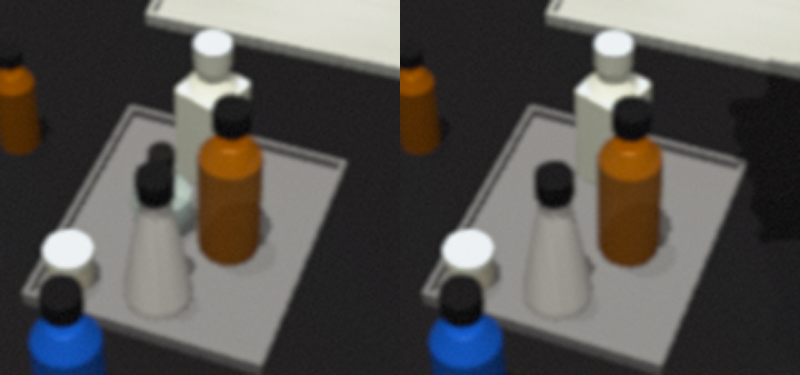

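View pics/cmp_s.png

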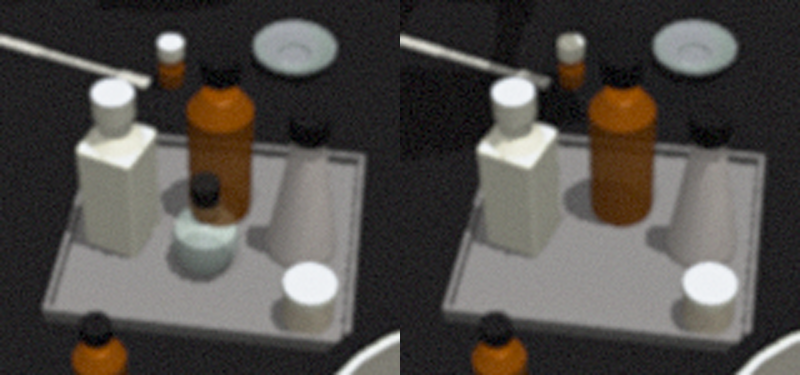

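View pics/fin_s.png

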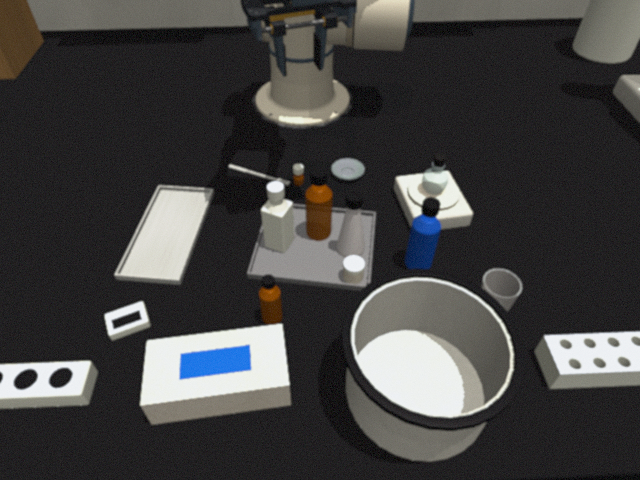

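```bash
python3 - <<'E'
from h import *
s,d=snapshot("scene"),snapshot("side")
a=cv2.resize(s["frame"][140:240,385:485,::-1],(400,400),interpolation=cv2.INTER_CUBIC);b=cv2.resize(d["frame"][310:410,320:420,::-1],(400,400),interpolation=cv2.INTER_CUBIC)
cv2.imwrite("pics/fl.png",(255*(np.hstack([a,b])/255.)**.8).astype(np.uint8))
E
```

```text
(no output)
```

View pics/fl.png

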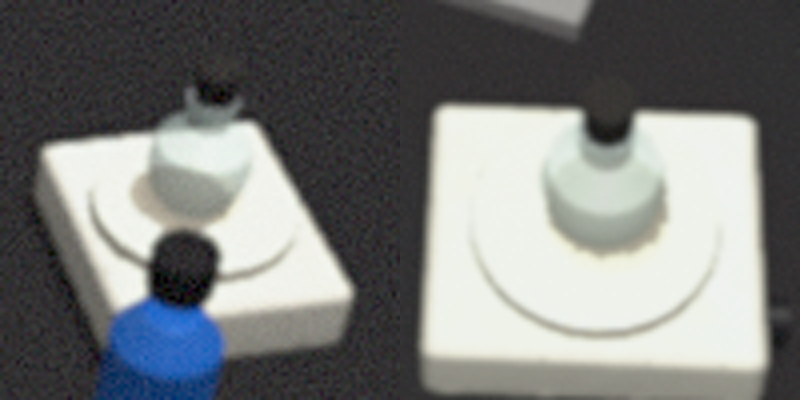

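```bash
python3 - <<'E'
from fit import *
def bb(c,P,x0,y0,k=4):
    p=(proj(C[c],P)-np.array([x0,y0])+.5)*k-.5; return p[:,0].min(),p[:,0].max(),p[:,1].min(),p[:,1].max()
for c,x0,y0,pl,fl in (("d",320,310,((472-400,720-400),331),((543-400,667-400),246)),("s",385,140,((90,298),275),((149,250),219))):
    f1=least_squares(lambda v:(lambda b:[(b[0]+b[1])/2-sum(pl[0])/2,b[3]-pl[1]])(bb(c,rings(*v,50,[(0,56)]),x0,y0)),[474,274]).x
    f2=least_squares(lambda v:(lambda b:[(b[0]+b[1])/2-sum(fl[0])/2,b[3]-fl[1]])(bb(c,rings(*v,50,[(0,17),(3,24),(26,28)]),x0,y0)),[474,274]).x
    print(c,f1.round(1),f2.round(1),(f2-f1).round(1))
E
```

```text
d [471.7 276.6] [469.7 268.4] [-2.  -8.1]
s [478.4 273. ] [469.7 273.6] [-8.8  0.6]
```

Call:
carry_out:
  motion: [0,0,0,0.5,-3,0,6,0,0,0,1.2,-7,0,6,0,0,0,2,-11,0,6,0,0,0,2.7,-15,0,6,0,0,0,3.4,-19,0,6,0,0,0,4.1,-23,0,6,0,0,0,4.6,-26,0,6,0,0,0,4.8,-26.7,0,6]

```text
clock: 42.07
tcp_pos: [418.2, 264.1, 335.7]
eef_rot: [-3.109, -0.443, 0.001]
ft_force: [0.3, -0.5, -0.4]
gripper_width: 60.1
```

Call:
carry_out:
  motion: [0,0,0,0,0,0,6,0,0,0,0,0,0,6,0,0,0,0,0,0,6,0,0,0,0,0,0,6]

```text
clock: 42.4
tcp_pos: [419.1, 258.6, 336.3]
eef_rot: [3.111, 0.436, -0.0]
ft_force: [0.2, -1.0, 0.3]
gripper_width: 59.9
```

```bash
python3 wv.py pics/w25.png "[(473,274,50,56),(473,274,76,28),(473,274,140,12.5)]"
```

```text
[419.1 258.6 336.4]
```

View pics/w25.png

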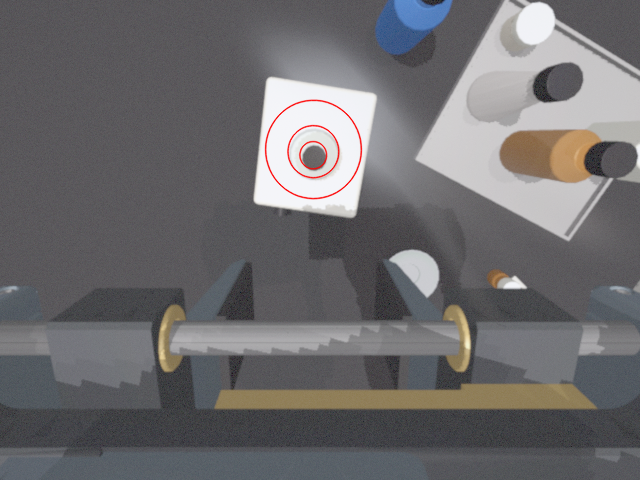

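```bash
python3 - <<'E'
from station import readout, arm
s=readout.read_state();print(s["clock"],s["ft_force"],s["gripper_width"]);print(arm.job_done())
E
```

```text
42.5 [-0.32020354 -0.26178427  0.38059052] 59.956948392904344
the job is handed in; nothing more can be done
None
```

I finished the job and handed it in at 42.5 s of the 136 s limit; no verdict is reported. All three bottles went upright into the side tray, then the flask onto the stirrer plate. After that the cone, square and round bottles went back, in that order, each to the position it was picked from.

**Bottles and jar:** Comparing before and after pictures, the bottles shifted by at most about 0.8 px, roughly 2–3 mm. One reading was larger, 1.2 px for the cone bottle from the side camera. That match was poor, probably because the flask had stood behind the cone bottle in the first picture; the scene camera gave zero shift. The jar showed no shift. All three bottles look upright.

**Flask:** It stands upright on the plate. The last wrist-camera check put its stopper within about 2–3 mm of the plate centre. A fit from the two fixed cameras gave 8–9 mm instead, and the two cameras disagreed on the direction. That fit is weak along the viewing direction, so I trusted the wrist view; both values are under 15 mm.

**Robot:** The gripper was open and clear of everything at hand-in. The highest force I read at the wrist was about 8 N.

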